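# Lever the cutting grid home in the bench dicer

### The arm

A 7-joint arm with a two-finger parallel gripper is mounted at the origin on a cart in front of the work surface, level with it; the furniture and walls round the work are solid. World frame = base frame: x ahead of the robot, y to its left, z up, the work surface at z = 0. Lengths are in m, angles in rad, forces in N, time in s.
With the tool pointing down it reaches from about 0.425 to 0.925 m from the base axis. Payload 6.8 kg.
Tool frame: the origin (TCP) lies midway between the tips of the shut fingers; the grasp point (between the pads) lies 19 mm behind it; z points along the fingers, y is the line along which they close (so a half turn about z gives the same grasp; the last joint's range is limited). The gripper opens to 85 mm and grips with 20 to 120 N. Pads are 22 mm wide; open, the fingers measure 114 mm over their backs; the gripper's body (76 mm by 85 mm) begins 54 mm behind the grasp point. The pads swing forward as they close: fully open they stand 13 mm farther back than shut.
Start: joints at [-1.304, 0.477, 0.022, 1.555, -0.011, 1.109, -0.083], TCP at [0.247, 0.628, 0.231] pointing down, gripper open.
Joint ranges: [-2.96, 2.96], [-0.34, 2.1], [-1.41, 1.46], [0.24, 2.44], [-1.37, 4.51], [0.17, 1.92], [-2.96, 2.96]. Speed limits (rad/s): [2.39, 2.39, 3.14, 3.14, 3.14, 3.14, 3.14].

### API

Orientations are given as a rotation vector (axis times angle).
In Python, from bench import status, vision, r gives the robot as it stands. The module is installed in compiled form; this text tells all that it offers.
- The arm moves only by the shell command python3 -m handwheel 'ROWS' [OPENING] [FORCE]. ROWS is JSON, a list of rows, each an object with "dp": the shift along the tool's x, y, z in m, a list of three; "delta_rot": the turn, a rotation vector about the tool's x, y, z in rad, a list of three. In form: [{"dp": [x, y, z], "delta_rot": [rx, ry, rz]}, ...]. A call has 1 to 12 rows; each row is the pose to reach, as a shift and turn from the pose commanded when the call began, along the tool's axes at that moment; what a row does not reach only later rows make up. A row lasts 1/8 s, in which the tool goes at most 62.5 mm and 10.7 degrees, less where a joint would pass 70% of its speed; a pose out of reach is approached as far as the arm can. A call with a gripper value outside its range is refused whole. OPENING is the opening, from 0 (shut) to 1 (fully open), set as the call begins (- or left out, the last holds). The fingers move at their own pace and stop on an object; FORCE is the grip in N (left out, the last holds). Time passes only in rows, so rows that repeat a pose let the fingers close. It gives the time, the measured TCP pose, the force, the opening and the grip force at its end, in the units of the state.
- status.get_obs(): the state, without advancing time (a new reading comes with each control period).
- vision.grab_frame(name): name is "scene" or "side" or "wrist"; returns a dict with "img" (400x640x3 uint8, blue, green, red), "fovy" (degrees; the focal length in pixels is half the picture's height over the tangent of half this angle, whatever the lens; pixels are square), "cx", "cy" (the principal point, pixels), "world_from_camera" (4x4, takes a point from camera to world coordinates). Camera axes: x right, y up, looking along -z (the intrinsics and any distortion apply to the point x, -y, -z); pixel columns grow to the right and rows downward; lengths in m; the calibration is good to about 2 mm. A picture is of the moment at which its call begins. There is no depth.
- r.hand_in(): hands the job in; it is judged then, once.
The state is a dict: "clock": time; "joints": joint angles; "qvel": joint speeds; "tau": joint torques, N m; "tcp_pos": TCP position; "orientation": TCP orientation; "contact_force": force on the tool from outside, world axes, zero at the start; "moment": the same for the moment, N m; "grip_width": finger opening in m; "gripper_force": force on a finger pad.
Only numpy, scipy, OpenCV 4.12 (cv2) and the standard library are available. Lean on these libraries where they do the work, as an engineer would, in place of code of your own. Each camera call takes 0.05 s, during which the arm holds its last target. There are 200 camera calls.

### The job

Fit the loose cutting-grid cassette into the bench dicer: swing both cam levers fully outward, slide the cassette up the deck, flat and close along the far-side fence, until its two pins sit in the forks of the open levers, then swing both levers fully inward so that they draw it home against the sprung seal bar. Leave the levers closed and the grid lying square, and do not disturb the star cutter, piping tip, ramekin, tape roll or spice jar.

Things in the scene. Friction and masses are not known exactly. Their poses are not given: they have to be found in the camera images.
- dicer: bench dicer, fixed: white deck on a steel frame, 317 x 196 mm over its lever brackets, deck top 36 mm above the table. Origin at table height, midway between the two lever pivots. x: feed direction, from the open infeed end (x = -165 mm) to the white end housing and open press lid (x = 108 to 195 mm, up to 160 mm high); y: to its near side, nearest the robot; z up.
- fence_mid (a point): middle of the inner face of the straight fence rail along the far side: dicer x = -30, y = -50 mm, the rail 11 mm above the deck from x = -165 to 104 mm. The cassette is 96 mm wide; against the fence its centre has y = -2 mm. Facing it, from x = -6 mm on, a short guide at y = +50 mm with a flared mouth that begins at x = -45 mm.
- home (a point): on the deck (36 mm above the table) where the cassette's origin lies when fully home: dicer x = 45, y = 0 mm (2 mm play either way in y).
- seal_bar (a joint): rubber-faced bar on springs across the deck, 84 mm wide, face at dicer x = 83 mm at rest. Value: how far it is pressed back (m), 0 at rest, about 0.007 with the cassette home; 4 N at first, 11 N there.
- cassette: the cutting grid: steel frame 90 (x) x 96 (y) x 22 mm with crossed blades, about 0.45 kg, loose on the infeed deck. Origin at the centre of its underside; +x is its leading edge, along the dicer's x when square. Fed along the fence it meets the front jaws of the open forks and the seal bar with its origin at dicer x = 37 mm; the levers draw it the last 8 mm.
- tab (a point): centre of the top of the black upright pull tab on the cassette's trailing bar: 9 mm (x) x 40 mm (y), cassette x = -40, y = 0, from 22 to 43 mm above its underside. The grid surface ahead of it is 20 mm above the underside.
- near_pin (a point): top of the headed pin on the cassette's near ear: 8 mm thick with a 13 mm head, cassette x = -35, y = +58 mm, from 20 to 41 mm above its underside.
- far_pin (a point): top of the like pin on the far ear: cassette x = -35, y = -58 mm.
- near_lever (a joint): cam lever on the near side, turning flat about an upright axis: 0 = closed (handle inward, fork holds the pin home), 1.08 = fully open (handle outward, end stop). It stays where left; 5 N at the knob moves it, about 10 N over the last 0.35 rad of closing, where it draws the cassette. Open to less than 1.0 it can bar the pin from its fork. Blade 61 to 71 mm above the table.
- far_lever (a joint): the mirror-image cam lever on the far side; same values, friction and heights.
- near_lever_knob (a point): centre of the top of the near lever's upright black knob: 19 mm thick, 46 mm tall, standing on the handle from 71 to 117 mm above the table, 68 mm from the pivot. From the pivot it lies at (-62, -29) mm in the dicer's x, y when closed and (-54, +41) mm when open.
- far_lever_knob (a point): the same point of the far lever's knob: from its pivot at (-62, +29) mm in the dicer's x, y when closed and (-54, -41) mm when open.
- near_lever_pivot (a point): pivot axis of the near lever, on the top of its blade, 71 mm above the table; dicer (0, +82) mm.
- far_lever_pivot (a point): pivot axis of the far lever, on the top of its blade, 71 mm above the table; dicer (0, -82) mm.
- star_cutter: bystander: steel star cutter, 56 x 59 x 23 mm, on the table by the near side of the dicer; origin under its centre.
- piping_tip: bystander: small steel cone, 22 mm wide, 33 mm tall, on the table behind the fence; origin under its centre.
- ramekin: bystander: white ramekin of chocolate beans, 78 mm wide, 41 mm tall, beyond the dicer; origin under its centre.
- tape_roll: bystander: roll of tape lying flat, 96 mm wide, 25 mm tall, right of the dicer; origin under its centre.
- spice_jar: bystander: small spice jar, 47 mm wide, 98 mm tall, left beyond the dicer; origin under its centre.

How it is judged:
By the outcome, as a careful person would: the job done as asked, in the order asked, and still so for the second after the job is handed in, with the robot touching nothing.
It also fails if it takes over 64 s, if anything falls off the work surface, if the arm or the gripper's body presses on something with over 40 N, if the wrist force passes 120 N, or if a joint passes its speed limit or range.

## Working session

There is one attempt and no reset: what is moved stays moved. The work goes in short steps, Python scripts to look and compute and a shell command to move; the robot and the scene stay as the last step left them, time stands still between calls to the robot, and variables do not carry over. Pictures are saved under pics/ and viewed, at most 10 in all, crops included, and the job is handed in when it is done.

```bash
mkdir -p pics
cat > h.py <<'E'
import numpy as np, cv2
from bench import status, vision, r
from scipy.spatial.transform import Rotation as R
def ray(f,u,v):
    F=200/np.tan(np.radians(f["fovy"])/2); M=np.array(f["world_from_camera"])
    d=np.array([(u-f["cx"])/F,-(v-f["cy"])/F,-1.]); d=M[:3,:3]@d
    return M[:3,3],d/np.linalg.norm(d)
def onz(f,u,v,z):
    o,d=ray(f,u,v); return o+d*(z-o[2])/d[2]
def tri(a,b):
    A=np.zeros((3,3));B=np.zeros(3)
    for f,u,v in (a,b):
        o,d=ray(f,u,v);P=np.eye(3)-np.outer(d,d);A+=P;B+=P@o
    p=np.linalg.solve(A,B)
    return p,[np.linalg.norm((np.eye(3)-np.outer(d,d))@(p-o)) for o,d in (ray(*a),ray(*b))]
def proj(f,p):
    F=200/np.tan(np.radians(f["fovy"])/2); M=np.array(f["world_from_camera"])
    q=M[:3,:3].T@(np.array(p)-M[:3,3]); return f["cx"]+F*q[0]/-q[2], f["cy"]-F*q[1]/-q[2]
E
python3 - <<'E'
from h import *
import pickle
fs={}
for n in("scene","side","wrist"):
    f=vision.grab_frame(n);fs[n]=f;cv2.imwrite(f"pics/{n}0.png",f["img"])
    print({k:v for k,v in f.items() if k not in("img",)})
pickle.dump(fs,open("f0.pkl","wb"))
print(status.get_obs())
E
```

```text
{'fovy': 43.175087927441346, 'cx': 313.4763528966471, 'cy': 206.6970019815045, 'world_from_camera': array([[-0.43605951,  0.56326865, -0.70184082, -0.27590441],
       [-0.89983522, -0.26234241,  0.34852982,  0.71105094],
       [ 0.01219331,  0.78352083,  0.62124587,  0.74832037],
       [ 0.        ,  0.        ,  0.        ,  1.        ]])}
{'fovy': 56.851546219438916, 'cx': 326.8712964986207, 'cy': 197.85416784210938, 'world_from_camera': array([[-0.99955113, -0.0207081 ,  0.02164961,  0.48391807],
       [ 0.02890396, -0.47650824,  0.87869475,  1.22396716],
       [-0.00787988,  0.87892609,  0.4768929 ,  0.56552329],
       [ 0.        ,  0.        ,  0.        ,  1.        ]])}
{'fovy': 61.89175666884649, 'cx': 322.1452030644377, 'cy': 195.26135391918902, 'world_from_camera': array([[ 0.36619882, -0.89013368, -0.27122032,  0.17845111],
       [ 0.93053428,  0.34964205,  0.10888708,  0.65551093],
       [-0.00209403, -0.29225412,  0.9563384 ,  0.37245619],
       [ 0.        ,  0.        ,  0.        ,  1.        ]])}
{'clock': 0.15, 'joints': array([-1.30411432,  0.47765181,  0.02235676,  1.55619764, -0.01150167,
        1.10932094, -0.08310545]), 'qvel': array([ 0.00057001, -0.00112226,  0.0010323 , -0.00099724,  0.00156166,
       -0.00040661,  0.00165424]), 'tau': array([ 2.52743761e-03, -5.96932161e+01,  1.61009923e+00, -2.81494671e+01,
        1.26707004e-02,  6.51030146e-03, -3.16288640e-05]), 'tcp_pos': array([0.2469413 , 0.62771885, 0.23053265]), 'orientation': array([-5.85231389e-01, -3.08643244e+00,  2.26177895e-03]), 'contact_force': array([-0.39076932,  0.47842102, -0.25385035]), 'moment': array([-0.00153143, -0.00501261, -0.01388856]), 'gripper_force': 0.0, 'grip_width': 0.08518096504123644}
```

View pics/scene0.png

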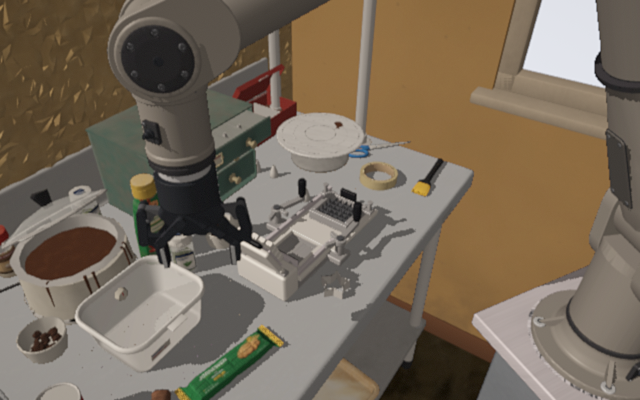

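View pics/side0.png

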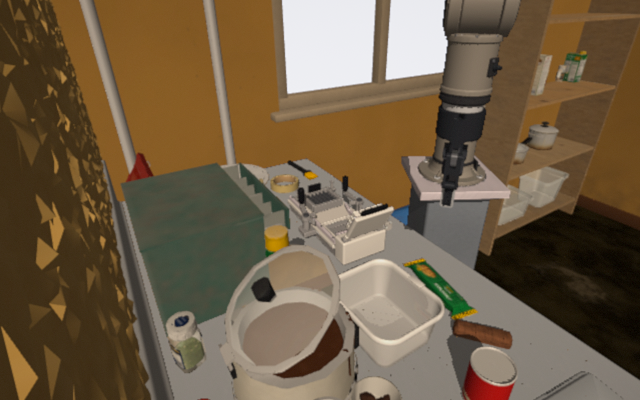

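The scene view shows the dicer at about (315,235), with knobs at (302,187) and (357,212) and the tab at (348,195). In the side view the knobs are at (302,195) and (345,184), and the tab at (315,188). I'll enlarge both.

Run:
```python
from h import *
import pickle
fs=pickle.load(open("f0.pkl","rb"))
a=cv2.resize(fs["scene"]["img"][165:305,230:400],None,fx=4,fy=4,interpolation=cv2.INTER_CUBIC)[:,:]
b=cv2.resize(fs["side"]["img"][165:265,270:400],None,fx=4,fy=4,interpolation=cv2.INTER_CUBIC)
cv2.imwrite("pics/a.png",a);cv2.imwrite("pics/b.png",b)
for n in("scene","side"):
    g=fs[n]["img"]; m=(g.max(2)<50).astype(np.uint8)
    roi=(slice(165,305),slice(230,400)) if n=="scene" else (slice(165,265),slice(270,400))
    k,l,s,c=cv2.connectedComponentsWithStats(m[roi])
    for i in range(1,k):
        if s[i][4]>15:print(n,s[i]+[roi[1].start,roi[0].start,0,0,0],c[i]+[roi[1].start,roi[0].start])
# rough
S=fs["scene"];D=fs["side"]
for p,q in (((302,180),(302,189)),((357,203),(345,178)),((348,192),(315,184))): print(tri((S,*p),(D,*q)))
```

```text
scene [230 165  10  11  62] [234.67741935 170.08064516]
scene [299 179   7  18 110] [301.80909091 187.17272727]
scene [341 189  21  33 243] [353.00411523 204.0617284 ]
scene [230 198  32  62 817] [240.55201958 226.30722154]
side [292 165  15   8  40] [299.375 168.25 ]
side [343 176   5  15  68] [344.91176471 183.14705882]
side [309 184  11   8  67] [313.97014925 187.46268657]
side [298 188   7  16  85] [301.09411765 195.34117647]
side [361 204  27  12  96] [374.07291667 209.54166667]
(array([0.52942226, 0.33998097, 0.11615015]), [np.float64(0.001803697753568281), np.float64(0.0018036977535683158)])
(array([0.40956397, 0.27251299, 0.11495364]), [np.float64(0.0026640015980859484), np.float64(0.0026640015980858404)])
(array([0.49424697, 0.24380038, 0.08041562]), [np.float64(0.000555333019878455), np.float64(0.0005553330198784484)])
```

View pics/a.png

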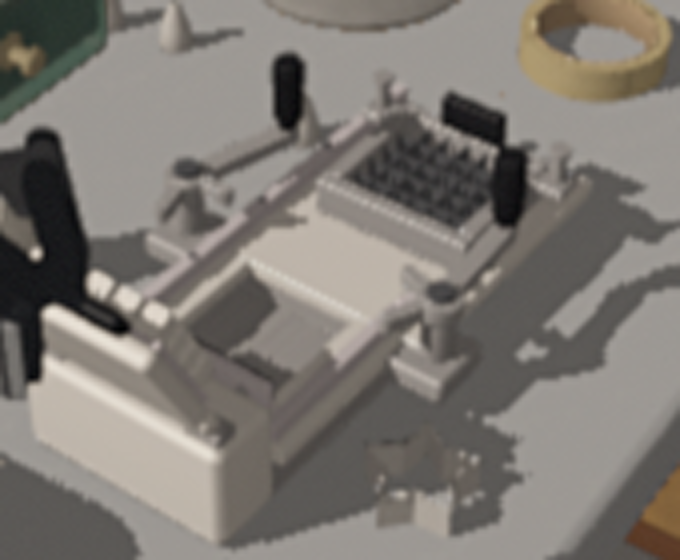

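View pics/b.png

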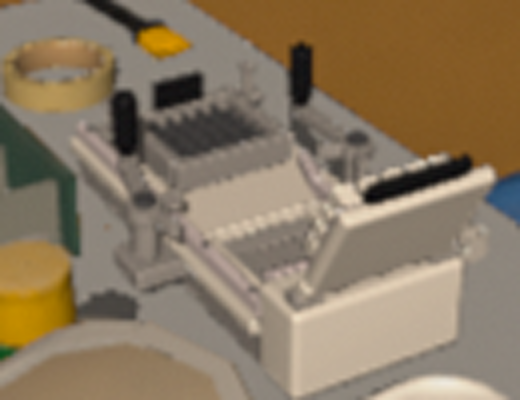

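Enlarged, both levers, both pivots, the tab and the pins are visible; both levers look part open. In the scene crop the pivots are at (188,168) and (440,291), the pins at (385,78) and (553,150). I'll triangulate them.

Run:
```python
from h import *
import pickle
fs=pickle.load(open("f0.pkl","rb"))
S=fs["scene"];D=fs["side"]
P={}
for n,p,q in (("fp",(276.75,206.7),(306.3,215)),("np",(340,237.7),(359.3,199.3)),("fk",(302,180),(301.5,189)),("nk",(357.5,203.5),(345.2,177)),("tab",(348.3,191.5),(314.7,184.7)),("npin",(368.3,202.3),(331.8,182))):
    P[n],e=tri((S,*p),(D,*q));print(n,P[n].round(4),np.round(e[0],4))
for n,p,z in(("fpin",(326.3,184.2),.077),("star",(335,285),.01),("cone1",(306.5,198.5),0),("cone2",(274,176),0)):
    P[n]=onz(S,*p,z);print(n,P[n].round(4))
O=(P["fp"]+P["np"])/2;yv=(P["np"]-P["fp"])[:2];print("dist",np.linalg.norm(yv));yv/=np.linalg.norm(yv);xv=np.array([yv[1],-yv[0]])
print("x axis",xv,np.degrees(np.arctan2(xv[1],xv[0])),O)
for n in P:
    d=(P[n]-O)[:2];print(n,(np.array([d@xv,d@yv])*1000).round(1))
```

```text
fp [0.5179 0.405  0.0734] 0.0014
np [0.3726 0.3292 0.0742] 0.001
fk [0.5307 0.3394 0.1155] 0.0015
nk [0.4082 0.2719 0.1163] 0.0011
tab [0.4958 0.2423 0.0787] 0.0007
npin [0.4446 0.2213 0.0768] 0.0014
fpin [0.5441 0.2723 0.077 ]
star [0.3171 0.3666 0.01  ]
cone1 [0.6055 0.2926 0.    ]
cone2 [0.727  0.3279 0.    ]
dist 0.16392553006655208
x axis [-0.4625618   0.88658704] 117.55254002115711 [0.44526471 0.3670715  0.07378066]
fp [  0. -82.]
np [ 0. 82.]
fk [-64.1 -62.9]
nk [-67.3  76.9]
tab [-134.    12.9]
npin [-128.9   68.1]
fpin [-129.7  -43.8]
star [ 58.9 113.9]
cone1 [-140.1 -107.7]
cone2 [-165.  -231.7]
```

Pivot spacing comes out at 163.9 mm (should be 164) and the heights agree, so the dicer x axis is at 117.5°. The cassette sits at about dicer (-94, +12) and is square. Next I turn the tool so that its y lies along dicer x, and hover over the middle.

```bash
python3 -m handwheel '[{"dp":[-0.05,-0.04,0],"delta_rot":[0,0,-0.15]},{"dp":[-0.10,-0.08,0],"delta_rot":[0,0,-0.3]},{"dp":[-0.145,-0.118,0],"delta_rot":[0,0,-0.45]},{"dp":[-0.19,-0.155,0],"delta_rot":[0,0,-0.6]},{"dp":[-0.235,-0.19,0],"delta_rot":[0,0,-0.75]},{"dp":[-0.28,-0.225,0],"delta_rot":[0,0,-0.855]},{"dp":[-0.321,-0.259,0],"delta_rot":[0,0,-0.855]},{"dp":[-0.321,-0.259,0],"delta_rot":[0,0,-0.855]},{"dp":[-0.321,-0.259,0],"delta_rot":[0,0,-0.855]}]' 1
cat >> h.py <<'E'
ANG=np.radians(117.55); O=np.array([.4453,.3671])
def dic(p):
    d=np.array(p)[:2]-O; xv=np.array([np.cos(ANG),np.sin(ANG)]); yv=np.array([xv[1],-xv[0]])
    return np.array([d@xv,d@yv,p[2]])*1000
def tool():
    o=status.get_obs(); m=R.from_rotvec(o["orientation"]).as_matrix()
    a=np.degrees(np.arctan2(m[1,1],m[0,1]))
    print("t",round(o["clock"],2),"tcp dicer",dic(o["tcp_pos"]).round(1),"yaw err",round(a-np.degrees(ANG),2),"tilt",m[:,2].round(3),"F",np.round(o["contact_force"],1),"w",round(o["grip_width"],4),"g",round(o["gripper_force"],1))
E
python3 - <<'E'
from h import *
import pickle
tool()
fs={n:vision.grab_frame(n) for n in("scene","side","wrist")}
pickle.dump(fs,open("f1.pkl","wb")); cv2.imwrite("pics/w1.png",fs["wrist"]["img"])
print(fs["wrist"]["world_from_camera"])
E
```

```text
clock: 1.27
tcp_pos: [0.4507, 0.27, 0.2312]
orientation: [0.747, -3.051, -0.001]
contact_force: [-0.4, 0.8, -0.4]
grip_width: 0.0854
gripper_force: 0.0
t 1.27 tcp dicer [-88.6 -40.1 231.2] yaw err -0.04 tilt [-0.  0. -1.] F [-0.4  0.8 -0.4] w 0.0854 g 0.0
[[-4.63934922e-01 -8.47405933e-01 -2.58200644e-01  3.85032799e-01]
 [ 8.85869120e-01 -4.43614233e-01 -1.35802481e-01  2.36699196e-01]
 [ 5.38347065e-04 -2.91735491e-01  9.56498883e-01  3.73251765e-01]
 [ 0.00000000e+00  0.00000000e+00  0.00000000e+00  1.00000000e+00]]
```

View pics/w1.png

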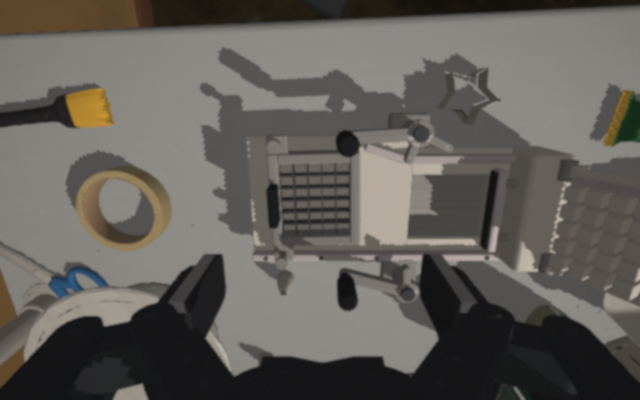

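The wrist view shows the near side at the top: near knob at (347,143), far knob at (347,290), near pivot (421,132), far pivot (408,292), tab (272,205), star cutter (468,92), and the piping tip (285,280) behind the fence. I'll fix a sign in the helper and refine the estimates.

```bash
sed -i 's/yv=np.array(\[xv\[1\],-xv\[0\]\])/yv=np.array([-xv[1],xv[0]])/' h.py
python3 - <<'E'
from h import *
import pickle
fs=pickle.load(open("f1.pkl","rb"));W=fs["wrist"];S=fs["scene"];g=W["img"]
m=(g.max(2)<45).astype(np.uint8)[110:315,240:420]
k,l,s,c=cv2.connectedComponentsWithStats(m)
for i in range(1,k):
    if s[i][4]>40: print(s[i][:5]+[240,110,0,0,0],(c[i]+[240,110]).round(1))
for n,u,v,z in(("np",421,132,.071),("fp",408,292,.071),("nk",347,143,.117),("fk",347,296,.117),("npin",277,143,.077),("fpin",281,256,.077)):
    print(n,dic(onz(W,u,v,z)).round(1))
tool()
a=cv2.resize(g[110:320,235:435],None,fx=2.85,fy=2.85,interpolation=cv2.INTER_CUBIC);cv2.imwrite("pics/w1c.png",a)
E
```

```text
[337 131  22  25 427] [346.8 143.1]
[267 184  12  43 389] [272.7 205.1]
[338 273  18  36 519] [346.2 291.5]
np [ 1.  80.9 71. ]
fp [  2.  -83.4  71. ]
nk [-68.5  77.5 117. ]
fk [-65.3 -57.6 117. ]
npin [-127.5   71.7   77. ]
fpin [-127.8  -39.1   77. ]
t 1.43 tcp dicer [-87.4  40.1 231.2] yaw err 0.12 tilt [-0.  0. -1.] F [-0.  -0.7  0. ] w 0.0853 g 0.0
```

View pics/w1c.png

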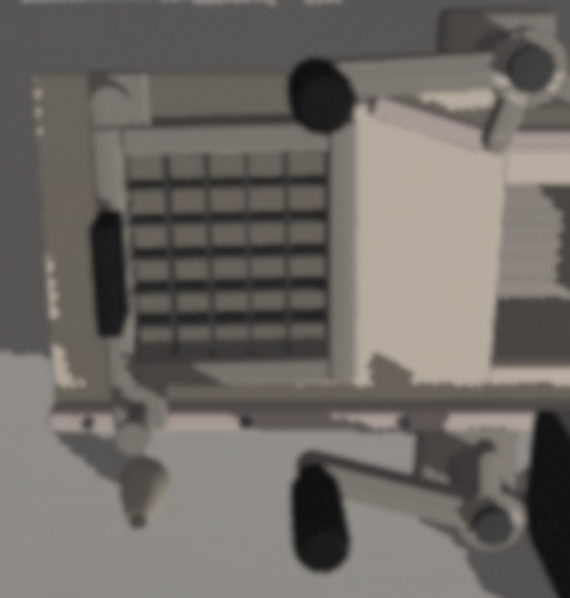

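Near knob is at (-68, 77) and far knob at about (-64.5, -63). The two sets of views agree within 3 mm. I'll grasp the near knob.

```bash
python3 -m handwheel '[{"dp":[0.037,0.020,0],"delta_rot":[0,0,0]},{"dp":[0.037,0.020,0.05],"delta_rot":[0,0,0]},{"dp":[0.037,0.020,0.10],"delta_rot":[0,0,0]},{"dp":[0.037,0.020,0.147],"delta_rot":[0,0,0]},{"dp":[0.037,0.020,0.147],"delta_rot":[0,0,0]}]' 1; python3 -m handwheel '[{"dp":[0,0,0],"delta_rot":[0,0,0]},{"dp":[0,0,0],"delta_rot":[0,0,0]},{"dp":[0,0,0],"delta_rot":[0,0,0]},{"dp":[0,0,0],"delta_rot":[0,0,0]},{"dp":[0,0,0],"delta_rot":[0,0,0]},{"dp":[0,0,0],"delta_rot":[0,0,0]}]' 0 40; python3 -c "
from h import *
tool()"
```

```text
clock: 2.05
tcp_pos: [0.4062, 0.2696, 0.0817]
orientation: [0.749, -3.044, 0.004]
contact_force: [0.0, -0.4, 0.6]
grip_width: 0.0854
gripper_force: 0.0
clock: 2.8
tcp_pos: [0.4089, 0.2721, 0.0856]
orientation: [-0.748, 3.05, 0.004]
contact_force: [-3.2, 2.5, 8.0]
grip_width: 0.0171
gripper_force: 38.9
t 2.8 tcp dicer [-67.4  76.2  85.6] yaw err 0.03 tilt [ 0.001  0.003 -1.   ] F [-3.2  2.5  8. ] w 0.0171 g 38.9
```

```bash
python3 -m handwheel '[{"dp":[0.006,-0.001,-0.002],"delta_rot":[0,0,0]},{"dp":[0.0176,0.0004,-0.002],"delta_rot":[0,0,0]},{"dp":[0.029,0.0035,-0.002],"delta_rot":[0,0,0]},{"dp":[0.035,0.006,-0.002],"delta_rot":[0,0,0]},{"dp":[0.040,0.0085,-0.002],"delta_rot":[0,0,0]},{"dp":[0.047,0.0135,-0.002],"delta_rot":[0,0,0]},{"dp":[0.050,0.0155,-0.002],"delta_rot":[0,0,0]},{"dp":[0.050,0.0155,-0.002],"delta_rot":[0,0,0]},{"dp":[0.050,0.0155,-0.002],"delta_rot":[0,0,0]}]'; python3 -c "
from h import *
tool()"
```

```text
clock: 3.92
tcp_pos: [0.3594, 0.2605, 0.0863]
orientation: [-0.742, 3.05, 0.0]
contact_force: [8.6, -0.1, -11.7]
grip_width: 0.0175
gripper_force: 43.0
t 3.92 tcp dicer [-54.8 125.4  86.3] yaw err -0.21 tilt [ 0.003  0.001 -1.   ] F [  8.6  -0.1 -11.7] w 0.0175 g 43.0
```

```bash
python3 -m handwheel '[{"dp":[0,0,0],"delta_rot":[0,0,0]},{"dp":[0,0,0],"delta_rot":[0,0,0]},{"dp":[0,0,0],"delta_rot":[0,0,0]},{"dp":[0,0,-0.055],"delta_rot":[0,0,0]},{"dp":[-0.06,-0.004,-0.055],"delta_rot":[0,0,0]},{"dp":[-0.12,-0.008,-0.055],"delta_rot":[0,0,0]},{"dp":[-0.18,-0.012,-0.055],"delta_rot":[0,0,0]},{"dp":[-0.188,-0.012,-0.055],"delta_rot":[0,0,0]},{"dp":[-0.188,-0.012,-0.055],"delta_rot":[0,0,0]}]' 1
python3 - <<'E'
from h import *
tool()
W=vision.grab_frame("wrist");S=vision.grab_frame("scene");D=vision.grab_frame("side")
for f,n in((W,"w"),(S,"s"),(D,"d")):
    m=(f["img"].max(2)<45).astype(np.uint8)
    k,l,s,c=cv2.connectedComponentsWithStats(m)
    for i in range(1,k):
        if 40<s[i][4]<1500: print(n,s[i],c[i].round(1))
a=cv2.resize(S["img"][165:275,230:400],None,fx=2,fy=2)
cv2.imwrite("pics/w2.png",np.vstack([W["img"],cv2.copyMakeBorder(cv2.resize(S["img"][165:265,230:400],None,fx=2,fy=2),0,0,0,300,0)]))
E
```

```text
clock: 5.05
tcp_pos: [0.5291, 0.337, 0.1407]
orientation: [0.747, -3.05, 0.0]
contact_force: [-0.4, -0.1, 0.7]
grip_width: 0.0855
gripper_force: 0.0
t 5.05 tcp dicer [-65.4 -60.4 140.7] yaw err -0.03 tilt [-0.001 -0.001 -1.   ] F [-0.4 -0.1  0.7] w 0.0855 g 0.0
w [ 195   64   29   69 1452] [209.8  97.7]
w [ 310  208   30   48 1139] [324.3 233. ]
s [294  15  14  26 106] [301.7  31.3]
s [590  51  31   9 124] [604.   56.2]
s [279  61   9  12  47] [284.3  66.1]
s [600 103  12  61  98] [605.  130.6]
s [278 136   7  24  58] [279.8 148.9]
s [421 159  22  26 139] [432.4 171.9]
s [299 179   7  18 105] [301.7 187.1]
s [341 189  15  12 117] [348.1 195. ]
s [ 31 190  20  16 202] [ 41.6 197.7]
s [368 213   9  20 142] [372.  222.6]
s [212 224  50  24 185] [232.1 233.6]
s [ 41 334   9  15  55] [ 45.4 341. ]
s [606 352  34   7  73] [625.7 356.1]
s [630 369  10  10  47] [634.8 374. ]
d [425  16  29  11  83] [436.2  22.3]
d [301  34  19  31 303] [310.   50.8]
d [476  81  14  29 176] [483.   96.8]
d [ 285  115   33   65 1161] [300.6 142.1]
d [358 175   5  14  63] [359.9 181.6]
d [309 183  12   9  77] [314.5 187.3]
d [298 188   6  16  75] [300.9 195.1]
d [362 204  26  11  91] [374.5 209.4]
d [252 278  23  23 285] [263.  289.9]
d [355 325   3  23  55] [356.1 336.9]
```

View pics/w2.png

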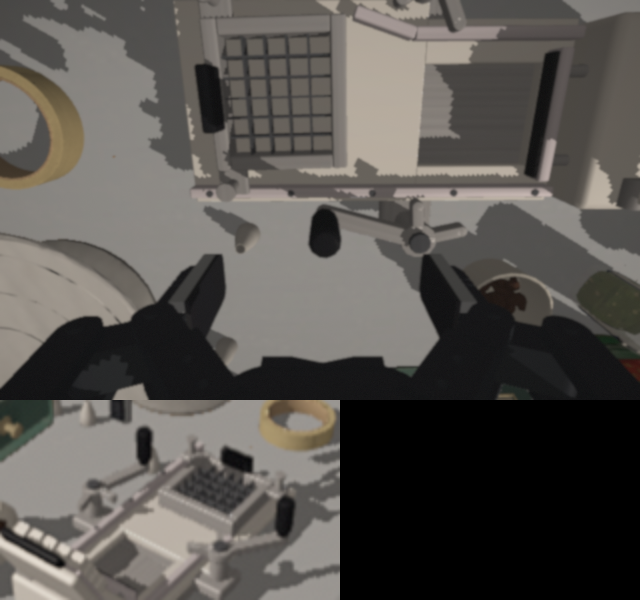

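Both views show the near lever swung out (scene knob top (372,214)). The far knob is at wrist (325,240), under the gripper. I'll descend and grasp it.

```bash
python3 -m handwheel '[{"dp":[-0.002,0.001,0.03],"delta_rot":[0,0,0]},{"dp":[-0.002,0.001,0.053],"delta_rot":[0,0,0]},{"dp":[-0.002,0.001,0.053],"delta_rot":[0,0,0]}]' 1; python3 -m handwheel '[{"dp":[0,0,0],"delta_rot":[0,0,0]},{"dp":[0,0,0],"delta_rot":[0,0,0]},{"dp":[0,0,0],"delta_rot":[0,0,0]},{"dp":[0,0,0],"delta_rot":[0,0,0]},{"dp":[0,0,0],"delta_rot":[0,0,0]},{"dp":[0,0,0],"delta_rot":[0,0,0]}]' 0 40
python3 - <<'E'
from h import *
tool()
S=vision.grab_frame("scene");D=vision.grab_frame("side")
p,e=tri((S,372,214.3),(D,360.2,176));print(dic(p),e)
E
```

```text
clock: 5.58
tcp_pos: [0.5288, 0.3379, 0.087]
orientation: [0.747, -3.047, 0.002]
contact_force: [0.5, 0.4, 0.1]
grip_width: 0.0848
gripper_force: 0.0
clock: 6.32
tcp_pos: [0.5311, 0.3394, 0.089]
orientation: [-0.747, 3.051, 0.001]
contact_force: [-2.1, -0.9, 6.4]
grip_width: 0.0174
gripper_force: 39.2
t 6.33 tcp dicer [-64.3 -63.3  89. ] yaw err -0.03 tilt [ 0.     0.001 -1.   ] F [-2.1 -0.9  6.4] w 0.0174 g 39.2
[-54.44732262 118.89728245 115.8025449 ] [np.float64(0.002245509563669733), np.float64(0.00224550956366981)]
```

```bash
python3 -m handwheel '[{"dp":[-0.0128,-0.0034,-0.001],"delta_rot":[0,0,0]},{"dp":[-0.0246,-0.0034,-0.001],"delta_rot":[0,0,0]},{"dp":[-0.0363,-0.0014,-0.001],"delta_rot":[0,0,0]},{"dp":[-0.0474,0.0027,-0.001],"delta_rot":[0,0,0]},{"dp":[-0.0557,0.0073,-0.001],"delta_rot":[0,0,0]},{"dp":[-0.060,0.010,-0.001],"delta_rot":[0,0,0]},{"dp":[-0.064,0.013,-0.001],"delta_rot":[0,0,0]},{"dp":[-0.064,0.013,-0.001],"delta_rot":[0,0,0]},{"dp":[-0.064,0.013,-0.001],"delta_rot":[0,0,0]}]'
python3 - <<'E'
from h import *
tool()
E
```

```text
clock: 7.55
tcp_pos: [0.5824, 0.3754, 0.0888]
orientation: [0.744, -3.05, 0.009]
contact_force: [-0.6, -8.0, 5.4]
grip_width: 0.0174
gripper_force: 41.6
t 7.55 tcp dicer [ -56.  -125.4   88.8] yaw err -0.12 tilt [-0.001 -0.006 -1.   ] F [-0.6 -8.   5.4] w 0.0174 g 41.6
```

```bash
python3 -m handwheel '[{"dp":[0,0,0],"delta_rot":[0,0,0]},{"dp":[0,0,0],"delta_rot":[0,0,0]},{"dp":[0,0,0],"delta_rot":[0,0,0]},{"dp":[0,0,-0.06],"delta_rot":[0,0,0]},{"dp":[0.05,-0.026,-0.08],"delta_rot":[0,0,0]},{"dp":[0.10,-0.052,-0.08],"delta_rot":[0,0,0]},{"dp":[0.15,-0.079,-0.08],"delta_rot":[0,0,0]},{"dp":[0.15,-0.079,-0.08],"delta_rot":[0,0,0]},{"dp":[0.15,-0.079,-0.08],"delta_rot":[0,0,0]}]' 1
python3 - <<'E'
from h import *
import pickle
tool()
fs={n:vision.grab_frame(n) for n in("scene","side","wrist")};pickle.dump(fs,open("f2.pkl","wb"))
cv2.imwrite("pics/w3.png",fs["wrist"]["img"])
for n,f in fs.items():
    m=(f["img"].max(2)<45).astype(np.uint8)
    k,l,s,c=cv2.connectedComponentsWithStats(m)
    for i in range(1,k):
        if 40<s[i][4]<2500 and 150<s[i][1]<260 or n=="wrist" and s[i][4]>200: print(n,s[i],c[i].round(1))
E
```

```text
clock: 8.68
tcp_pos: [0.4858, 0.2415, 0.1699]
orientation: [-0.747, 3.05, 0.002]
contact_force: [0.5, 0.5, 0.0]
grip_width: 0.0853
gripper_force: 0.0
t 8.68 tcp dicer [-130.    22.2  169.9] yaw err -0.02 tilt [ 0.001  0.001 -1.   ] F [0.5 0.5 0. ] w 0.0853 g 0.0
scene [422 159  21  26 130] [432.9 171.3]
scene [277 172   7  18 101] [279.9 180. ]
scene [341 189  15  12  99] [348.1 194.9]
scene [ 31 190  20  16 202] [ 41.6 197.7]
scene [368 213   9  20 142] [372.  222.6]
scene [212 224  50  24 192] [232.4 233.6]
side [288 161  18  12  47] [296.1 166.3]
side [358 175   5  14  63] [359.9 181.6]
side [309 184  11   8  62] [314.  187.5]
side [362 204  26  11  91] [374.5 209.4]
wrist [ 424   32   50   38 1315] [449.2  51.6]
wrist [   0   73   67   39 1326] [34.3 95.4]
wrist [ 561  165   33   96 1201] [577.  211.1]
wrist [376 172  14  13  44] [384.5 181.6]
wrist [310 181  11  55 532] [314.9 208.1]
wrist [375 188  15  12  56] [383.5 196.8]
wrist [341 197  14   4  43] [347.7 199. ]
wrist [375 203  14  12  63] [382.4 211.7]
wrist [341 211  14   5  45] [347.4 213. ]
wrist [358 211  14   4  44] [364.8 212.9]
wrist [392 210  15   6  49] [399.3 212.2]
wrist [324 212  14   4  50] [331.  213.7]
wrist [374 218  15  11  70] [382.1 225.7]
wrist [341 225  14   5  58] [347.7 227.4]
wrist [358 224  14   5  54] [364.9 226.5]
wrist [391 224  15   5  55] [398.1 226.2]
wrist [324 226  14   4  55] [330.6 227.5]
wrist [    0   255   640   145 41891] [324.4 356.9]
```

View pics/w3.png

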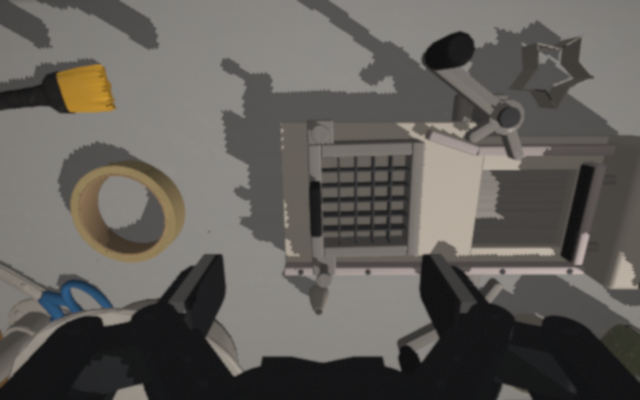

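The picture shows the tab upright at (315,208), pins at (320,132) and (322,272), the fence line along row 270, the near knob out at (449,50), and the piping tip behind the far pin at (318,300). Now its pose in numbers.

Run:
```python
from h import *
import pickle
fs=pickle.load(open("f2.pkl","rb"));W,S,D=(fs[n] for n in("wrist","scene","side"))
g=W["img"]
m=(g.max(2)<45).astype(np.uint8);k,l,s,c=cv2.connectedComponentsWithStats(m)
i=l[208,315];pts=np.argwhere(l==i)
for v in (183,190,200,210,220,230,234):
    r_=pts[pts[:,0]==v][:,1]; print(v,r_.min(),r_.max()) if len(r_) else 0
for n,u,v,z in(("tabtop-mid",313,208,.079),("npin",320,127,.077),("fpin",322,268,.077),("fence l",290,270,.047),("fence r",570,270,.047),("frontN",413,141,.058),("frontF",409,253,.058),("np",508,115,.071),("nk",455,47,.117)): print(n,dic(onz(W,u,v,z)).round(1))
for n,a,b in(("tab",(348.3,191.5),(314.5,184.7)),("fk",(280,172.8),(297,163.5)),("nk",(372,214.3),(360.2,176))):
    p,e=tri((S,*a),(D,*b));print(n,dic(p).round(1),e[0].round(4))
p,e=tri((W,313.5,208),(S,348.3,191.5));print("tab WS",dic(p).round(1),e[0])
a=cv2.resize(g[100:300,270:470],None,fx=2.9,fy=2.9,interpolation=cv2.INTER_CUBIC);cv2.imwrite("pics/w3c.png",a)
```

```text
183 310 318
190 310 319
200 310 320
210 310 319
220 311 320
230 311 320
234 312 319
tabtop-mid [-136.3   14.3   79. ]
npin [-131.1   72.9   77. ]
fpin [-129.7  -36.4   77. ]
fence l [-158.1  -55.3   47. ]
fence r [ 91.4 -55.2  47. ]
frontN [-60.8  60.7  58. ]
frontF [-56.6 -33.   58. ]
np [ 1.  80.7 71. ]
nk [-58.3 119.1 117. ]
tab [-134.5   12.6   78.4] 0.0006
fk [-17.2 -79.8 185.3] 0.0253
nk [-54.4 118.9 115.8] 0.0022
tab WS [-135.7   13.    78.1] 0.0009594432656860268
```

View pics/w3c.png

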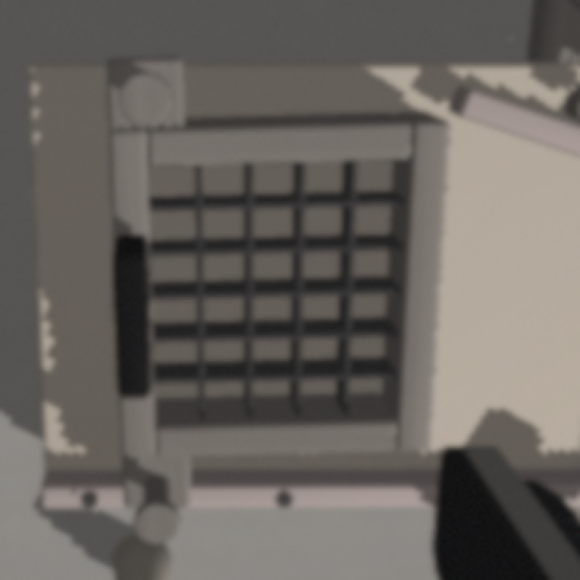

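Tab is at (-134.5, 13, top 78), with yaw about +1.5°. The fence lies exactly along x. I'll grasp the tab; the flat pads should square it.

```bash
python3 -m handwheel '[{"dp":[-0.009,-0.0045,0.04],"delta_rot":[0,0,0]},{"dp":[-0.009,-0.0045,0.08],"delta_rot":[0,0,0]},{"dp":[-0.009,-0.0045,0.107],"delta_rot":[0,0,0]},{"dp":[-0.009,-0.0045,0.107],"delta_rot":[0,0,0]}]' 1; python3 -c "
from h import *
tool()";python3 -m handwheel '[{"dp":[0,0,0],"delta_rot":[0,0,0]},{"dp":[0,0,0],"delta_rot":[0,0,0]},{"dp":[0,0,0],"delta_rot":[0,0,0]},{"dp":[0,0,0],"delta_rot":[0,0,0]},{"dp":[0,0,0],"delta_rot":[0,0,0]},{"dp":[0,0,0],"delta_rot":[0,0,0]},{"dp":[0,0,0],"delta_rot":[0,0,0]}]' 0 50; python3 -c "
from h import *
tool()"
```

```text
clock: 9.32
tcp_pos: [0.4942, 0.241, 0.0602]
orientation: [0.748, -3.047, 0.002]
contact_force: [-0.5, 0.8, 1.5]
grip_width: 0.0853
gripper_force: 0.0
t 9.32 tcp dicer [-134.5   15.    60.2] yaw err 0.02 tilt [-0.004 -0.002 -1.   ] F [-0.5  0.8  1.5] w 0.0853 g 0.0
clock: 10.2
tcp_pos: [0.4955, 0.2412, 0.063]
orientation: [-0.747, 3.051, 0.001]
contact_force: [-1.1, 0.3, 5.8]
grip_width: 0.0079
gripper_force: 50.1
t 10.2 tcp dicer [-134.9   13.7   63. ] yaw err -0.03 tilt [ 0.001  0.001 -1.   ] F [-1.1  0.3  5.8] w 0.0079 g 50.1
```

```bash
python3 -m handwheel '[{"dp":[-0.005,0,0],"delta_rot":[0,0,0]},{"dp":[-0.010,0,0],"delta_rot":[0,0,0]},{"dp":[-0.014,0,0],"delta_rot":[0,0,0]},{"dp":[-0.016,0,0],"delta_rot":[0,0,0]},{"dp":[-0.016,0,0],"delta_rot":[0,0,0]},{"dp":[-0.016,0,0],"delta_rot":[0,0,0]}]'; python3 -c "
from h import *
tool()"
```

```text
clock: 10.95
tcp_pos: [0.505, 0.2463, 0.0629]
orientation: [0.746, -3.042, 0.003]
contact_force: [-15.7, -7.4, 22.5]
grip_width: 0.0076
gripper_force: 52.6
t 10.95 tcp dicer [-134.7    2.9   62.9] yaw err 0.01 tilt [-0.008 -0.004 -1.   ] F [-15.7  -7.4  22.5] w 0.0076 g 52.6
```

```bash
python3 -m handwheel '[{"dp":[0,0,-0.002],"delta_rot":[0,0,0]},{"dp":[0,0,-0.002],"delta_rot":[0,0,0]},{"dp":[0,0,-0.002],"delta_rot":[0,0,0]}]'
python3 - <<'E'
from h import *
import pickle
tool()
fs={n:vision.grab_frame(n) for n in("scene","side","wrist")};pickle.dump(fs,open("f3.pkl","wb"))
a=cv2.resize(fs["wrist"]["img"][90:270,230:530],(700,420),interpolation=cv2.INTER_CUBIC)
cv2.imwrite("pics/w4.png",a)
E
```

```text
clock: 11.32
tcp_pos: [0.5092, 0.2479, 0.0638]
orientation: [0.747, -3.05, 0.001]
contact_force: [0.3, -0.7, -2.9]
grip_width: 0.0075
gripper_force: 49.1
t 11.32 tcp dicer [-135.2   -1.5   63.8] yaw err -0.04 tilt [-0.001 -0.001 -1.   ] F [ 0.3 -0.7 -2.9] w 0.0075 g 49.1
```

View pics/w4.png

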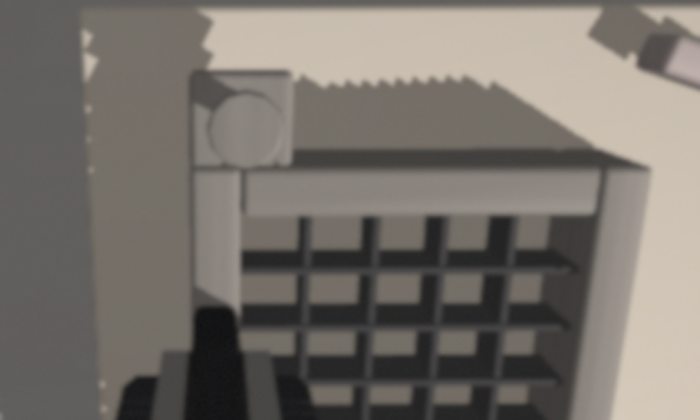

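The crop shows the frame edges and near pin square to the image, with no tilt. The load was friction from pressing down, and raising 2 mm cleared it. I'll advance gently, probing the fence.

```bash
python3 -m handwheel '[{"dp":[-0.001,0.005,0.0005],"delta_rot":[0,0,0]},{"dp":[-0.002,0.010,0.0005],"delta_rot":[0,0,0]},{"dp":[-0.002,0.015,0.0005],"delta_rot":[0,0,0]},{"dp":[-0.002,0.015,0.0005],"delta_rot":[0,0,0]}]'
python3 - <<'E'
from h import *
import pickle
tool()
fs={n:vision.grab_frame(n) for n in("scene","side","wrist")}
for n,f in fs.items():
    hs=cv2.cvtColor(f["img"],cv2.COLOR_BGR2HSV)
    # pinkish rail
    b,g,rr=[f["img"][:,:,i].astype(int) for i in range(3)]
    m=((rr-g>6)&(b-g>2)&(rr>120)).astype(np.uint8)
    k,l,s,c=cv2.connectedComponentsWithStats(m)
    print(n,[(list(map(int,s[i])),c[i].round()) for i in range(1,k) if s[i][4]>60][:8])
E
```

```text
clock: 11.98
tcp_pos: [0.5038, 0.2581, 0.0633]
orientation: [0.742, -3.048, 0.008]
contact_force: [-2.8, -11.1, 3.1]
grip_width: 0.0079
gripper_force: 49.9
t 11.97 tcp dicer [-123.7   -1.4   63.3] yaw err -0.18 tilt [-0.003 -0.006 -1.   ] F [ -2.8 -11.1   3.1] w 0.0079 g 49.9
scene []
side []
wrist []
```

```bash
python3 -m handwheel '[{"dp":[0.001,0.008,-0.0007],"delta_rot":[0,0,0]},{"dp":[0.0013,0.016,-0.0007],"delta_rot":[0,0,0]},{"dp":[0.0013,0.024,-0.0007],"delta_rot":[0,0,0]},{"dp":[0.0013,0.032,-0.0007],"delta_rot":[0,0,0]},{"dp":[0.0013,0.040,-0.0007],"delta_rot":[0,0,0]},{"dp":[0.0013,0.040,-0.0007],"delta_rot":[0,0,0]}]'; python3 -c "
from h import *
tool()"
```

```text
clock: 12.88
tcp_pos: [0.4834, 0.2976, 0.064]
orientation: [0.748, -3.049, 0.001]
contact_force: [-3.2, -3.2, -2.5]
grip_width: 0.0073
gripper_force: 49.2
t 12.88 tcp dicer [-79.3  -1.6  64. ] yaw err 0.04 tilt [-0.002 -0.001 -1.   ] F [-3.2 -3.2 -2.5] w 0.0073 g 49.2
```

```bash
python3 -m handwheel '[{"dp":[0.0005,0.008,0],"delta_rot":[0,0,0]},{"dp":[0.0005,0.016,0],"delta_rot":[0,0,0]},{"dp":[0.0005,0.024,0],"delta_rot":[0,0,0]},{"dp":[0.0005,0.032,0],"delta_rot":[0,0,0]},{"dp":[0.0005,0.040,0],"delta_rot":[0,0,0]},{"dp":[0.0005,0.048,0],"delta_rot":[0,0,0]},{"dp":[0.0005,0.056,0],"delta_rot":[0,0,0]},{"dp":[0.0005,0.062,0],"delta_rot":[0,0,0]},{"dp":[0.0005,0.062,0],"delta_rot":[0,0,0]}]'; python3 -c "
from h import *
tool()"
```

```text
clock: 14.0
tcp_pos: [0.4548, 0.3518, 0.0641]
orientation: [0.747, -3.05, 0.001]
contact_force: [-3.8, -2.8, -3.1]
grip_width: 0.0078
gripper_force: 49.3
t 14.0 tcp dicer [-18.   -1.3  64.1] yaw err -0.01 tilt [-0.001 -0.001 -1.   ] F [-3.8 -2.8 -3.1] w 0.0078 g 49.3
```

```bash
python3 -m handwheel '[{"dp":[0,0.004,0.0005],"delta_rot":[0,0,0]},{"dp":[0,0.008,0.0005],"delta_rot":[0,0,0]},{"dp":[0,0.011,0.0005],"delta_rot":[0,0,0]},{"dp":[0,0.011,0.0005],"delta_rot":[0,0,0]}]'; python3 -c "
from h import *
tool()"; python3 -m handwheel '[{"dp":[0,0.002,0],"delta_rot":[0,0,0]},{"dp":[0,0.004,0],"delta_rot":[0,0,0]},{"dp":[0,0.005,0],"delta_rot":[0,0,0]},{"dp":[0,0.005,0],"delta_rot":[0,0,0]}]'; python3 -c "
from h import *
tool()"
```

```text
clock: 14.5
tcp_pos: [0.4504, 0.3598, 0.0637]
orientation: [0.745, -3.05, 0.004]
contact_force: [-2.9, -7.2, -0.1]
grip_width: 0.008
gripper_force: 49.6
t 14.5 tcp dicer [-8.8 -1.2 63.7] yaw err -0.1 tilt [-0.001 -0.003 -1.   ] F [-2.9 -7.2 -0.1] w 0.008 g 49.6
clock: 15.0
tcp_pos: [0.4482, 0.3637, 0.0637]
orientation: [0.744, -3.05, 0.005]
contact_force: [-2.7, -8.5, -0.2]
grip_width: 0.0075
gripper_force: 49.7
t 15.0 tcp dicer [-4.4 -1.  63.7] yaw err -0.12 tilt [-0.001 -0.004 -1.   ] F [-2.7 -8.5 -0.2] w 0.0075 g 49.7
```

```bash
python3 -m handwheel '[{"dp":[0,0.001,0],"delta_rot":[0,0,0]},{"dp":[0,0.002,0],"delta_rot":[0,0,0]},{"dp":[0,0.002,0],"delta_rot":[0,0,0]}]'; python3 -c "
from h import *
tool()"; python3 -m handwheel '[{"dp":[0,0.001,0],"delta_rot":[0,0,0]},{"dp":[0,0.002,0],"delta_rot":[0,0,0]},{"dp":[0,0.002,0],"delta_rot":[0,0,0]}]'; python3 -c "
from h import *
tool()"
```

```text
clock: 15.38
tcp_pos: [0.4474, 0.3653, 0.0637]
orientation: [0.744, -3.05, 0.005]
contact_force: [-2.8, -9.7, -0.4]
grip_width: 0.0079
gripper_force: 49.7
t 15.38 tcp dicer [-2.6 -1.  63.7] yaw err -0.13 tilt [-0.001 -0.004 -1.   ] F [-2.8 -9.7 -0.4] w 0.0079 g 49.7
clock: 15.75
tcp_pos: [0.4468, 0.3666, 0.0637]
orientation: [0.744, -3.05, 0.006]
contact_force: [-1.7, -10.4, 0.0]
grip_width: 0.0079
gripper_force: 49.8
t 15.75 tcp dicer [-1.2 -1.1 63.7] yaw err -0.15 tilt [-0.001 -0.004 -1.   ] F [ -1.7 -10.4   0. ] w 0.0079 g 49.8
```

```bash
python3 -m handwheel '[{"dp":[0,0.0015,0],"delta_rot":[0,0,0]},{"dp":[0,0.003,0],"delta_rot":[0,0,0]},{"dp":[0,0.003,0],"delta_rot":[0,0,0]}]'
python3 - <<'E'
from h import *
import pickle
tool()
fs={n:vision.grab_frame(n) for n in("scene","side","wrist")};pickle.dump(fs,open("f4.pkl","wb"))
for n in("scene","side"):
    f=fs[n];m=(f["img"].max(2)<45).astype(np.uint8)
    k,l,s,c=cv2.connectedComponentsWithStats(m)
    for i in range(1,k):
        if 20<s[i][4]<2500 and 150<s[i][1]<240 and 250<s[i][0]<390: print(n,s[i],c[i].round(1))
    for q in("nk","fk"):
        y=123 if q=="nk" else -123
        xv=np.array([np.cos(ANG),np.sin(ANG)]);yv=np.array([-xv[1],xv[0]])
        w=O-.054*xv+y/1000*yv; print(n,q,"expected top",np.round(proj(f,[*w,.117]),1))
E
```

```text
clock: 16.12
tcp_pos: [0.4464, 0.367, 0.0636]
orientation: [0.741, -3.051, 0.01]
contact_force: [0.1, -14.8, 2.9]
grip_width: 0.0074
gripper_force: 50.1
t 16.12 tcp dicer [-0.6 -1.  63.6] yaw err -0.24 tilt [-0.001 -0.007 -1.   ] F [  0.1 -14.8   2.9] w 0.0074 g 50.1
scene [277 172   7  18  98] [279.8 179.9]
scene [368 214   9  19 140] [372.  222.7]
scene nk expected top [373.5 215.9]
scene fk expected top [277.4 172.5]
side [288 161  18  12  47] [296.1 166.3]
side [358 175   5  14  64] [359.9 181.5]
side [281 194   6  11  40] [283.4 198.1]
side [362 204  26  11  90] [374.5 209.5]
side nk expected top [361.1 174.7]
side fk expected top [281.9 194.8]
```

Run:
```python
from h import *
import pickle
f0=pickle.load(open("f0.pkl","rb"));f4=pickle.load(open("f4.pkl","rb"))
def top(f,box,n=4):
    x0,y0,x1,y1=box;m=f["img"][y0:y1,x0:x1].max(2)<50
    p=np.argwhere(m);t=p[:,0].min();return p[p[:,0]<t+6][:,1].mean()+x0+.0, t+y0+1.0
B={"fk0":(f0,(297,177,311,200),(296,186,307,206)),"nk0":(f0,(353,199,364,224),(341,174,350,193)),
"fk":(f4,(275,170,286,192),(279,192,289,206)),"nk":(f4,(366,212,379,236),(356,173,365,191))}
for n,(f,s,d) in B.items():
    a,b=top(f["scene"],s),top(f["side"],d);p,e=tri((f["scene"],*a),(f["side"],*b))
    q=dic(p);pv=82 if n[0]=="n" else -82;rel=np.array([q[0],(q[1]-pv)*np.sign(pv)])
    print(n,np.round(a,1),np.round(b,1),q.round(1),e[0].round(4),"open",round(np.arctan2(rel[1],-rel[0])+np.arctan2(29,62),3),"r",np.hypot(*rel).round(1))
# intensity dump of side region near far knob
print(f4["side"]["img"][188:212,274:296].max(2))
```

```text
fk0 [301.9 180. ] [300.5 189. ] [-66.  -64.6 114.5] 0.0008 open 0.18 r 68.3
nk0 [356.2 200. ] [345. 177.] [-66.   73.6 120.6] 0.0043 open 0.311 r 66.5
fk [279.7 173. ] [282.9 195. ] [ -57.4 -119.4  114.7] 0.0007 open 1.015 r 68.5
nk [372.6 214. ] [360. 176.] [-56.1 119.2 115.3] 0.0025 open 1.023 r 67.3
[[176 182 190 194 196 199 200 201 203 203 202 200 197 194 191 190 187 181
  174 165 157 146]
 [177 183 189 192 196 199 200 203 202 202 202 200 198 195 193 191 187 180
  173 165 156 148]
 [174 180 189 193 196 199 201 203 204 204 202 199 199 197 192 191 187 180
  172 164 157 154]
 [166 174 184 191 196 200 202 202 203 201 200 200 197 196 193 189 184 175
  167 161 158 158]
 [160 163 169 175 182 191 193 187 183 178 178 187 188 185 183 175 169 164
  161 159 160 159]
 [159 160 159 160 164 168 150 126 113 106 112 140 161 168 166 161 158 159
  158 159 159 160]
 [143 159 159 159 158 146 102  54  39  34  37  77 136 159 159 158 160 158
  159 160 159 159]
 [101 142 158 160 158 124  65  28  27  29  25  39 102 146 158 167 184 169
  155 158 158 157]
 [ 79  99 125 149 160 114  49  29  38  37  30  26  7
[... 736 characters left out ...]
2  55  42 130 152 131 111 105
  116 171 182 164]
 [ 73  72  71  70  72  72  73  72  78  84  87  83  66 132 159 131  97 101
  139 193 204 182]
 [ 72  73  71  70  71  71  71  71  73  79  86  87  84 134 159 124  82  89
  146 184 206 204]
 [ 72  72  72  70  71  71  71  71  74  73  79  84  90 112 144 119  76  76
  121 158 185 206]
 [ 73  73  71  71  71  72  70  72  73  73  74  77  84  86 105  98  76  69
   87 127 159 186]
 [ 73  72  71  69  70  71  72  81  83  79  75  72  75  75  79  85  83  75
   72 103 139 164]
 [ 72  72  72  73  83  89  97 108 112 103  84  73  72  75  83 107 122 111
   93  95 116 144]
 [ 80  88  94 105 114 119 123 130 130 120  91  71  71  79  87 120 141 135
  126 123 124 131]]
```

The cassette stops where it should, but vision puts both levers at about 1.02 rad (±0.05). I'll back the cassette off a little and press each lever firmly against its stop before seating it.

```bash
python3 -m handwheel '[{"dp":[0,-0.006,0],"delta_rot":[0,0,0]},{"dp":[0,-0.012,0],"delta_rot":[0,0,0]},{"dp":[0,-0.018,0],"delta_rot":[0,0,0]},{"dp":[0.001,-0.018,0],"delta_rot":[0,0,0]}]'; python3 -c "
from h import *
tool()"
python3 -m handwheel '[{"dp":[0,0,0],"delta_rot":[0,0,0]},{"dp":[0,0,0],"delta_rot":[0,0,0]},{"dp":[0,0,0],"delta_rot":[0,0,0]},{"dp":[0,0,-0.04],"delta_rot":[0,0,0]},{"dp":[0,0,-0.085],"delta_rot":[0,0,0]},{"dp":[0.06,-0.02,-0.085],"delta_rot":[0,0,0]},{"dp":[0.122,-0.041,-0.085],"delta_rot":[0,0,0]},{"dp":[0.122,-0.041,-0.085],"delta_rot":[0,0,0]}]' 1; python3 -c "
from h import *
tool()"
```

```text
clock: 16.77
tcp_pos: [0.452, 0.3569, 0.0639]
orientation: [-0.748, 3.051, 0.002]
contact_force: [-2.5, -0.2, -4.5]
grip_width: 0.0076
gripper_force: 49.3
t 16.77 tcp dicer [-12.1  -1.3  63.9] yaw err -0.01 tilt [-0.     0.001 -1.   ] F [-2.5 -0.2 -4.5] w 0.0076 g 49.3
clock: 17.77
tcp_pos: [0.3598, 0.2591, 0.1484]
orientation: [0.744, -3.049, 0.004]
contact_force: [1.7, 0.7, 0.4]
grip_width: 0.0856
gripper_force: 0.0
t 17.77 tcp dicer [-56.2 125.8 148.4] yaw err -0.12 tilt [-0.003 -0.003 -1.   ] F [1.7 0.7 0.4] w 0.0856 g 0.0
```

```bash
python3 -m handwheel '[{"dp":[0,0,0.03],"delta_rot":[0,0,0]},{"dp":[0,0,0.06],"delta_rot":[0,0,0]},{"dp":[0,0,0.06],"delta_rot":[0,0,0]}]' 1; python3 -c "
from h import *
tool()"; python3 -m handwheel '[{"dp":[0,0,0],"delta_rot":[0,0,0]},{"dp":[0,0,0],"delta_rot":[0,0,0]},{"dp":[0,0,0],"delta_rot":[0,0,0]},{"dp":[0,0,0],"delta_rot":[0,0,0]},{"dp":[0,0,0],"delta_rot":[0,0,0]},{"dp":[0,0,0],"delta_rot":[0,0,0]}]' 0 60; python3 -c "
from h import *
tool()"; python3 -m handwheel '[{"dp":[0.003,0.002,0],"delta_rot":[0,0,0]},{"dp":[0.006,0.004,0],"delta_rot":[0,0,0]},{"dp":[0.009,0.006,0],"delta_rot":[0,0,0]},{"dp":[0.009,0.006,0],"delta_rot":[0,0,0]},{"dp":[0.009,0.006,0],"delta_rot":[0,0,0]}]'; python3 -c "
from h import *
tool()"
```

```text
clock: 18.15
tcp_pos: [0.3629, 0.2632, 0.0879]
orientation: [0.747, -3.049, 0.002]
contact_force: [-0.4, 0.1, 0.6]
grip_width: 0.0856
gripper_force: 0.0
t 18.15 tcp dicer [-54.  121.1  87.9] yaw err -0.03 tilt [-0.002 -0.002 -1.   ] F [-0.4  0.1  0.6] w 0.0856 g 0.0
clock: 18.9
tcp_pos: [0.3636, 0.2627, 0.0897]
orientation: [-0.745, 3.052, -0.001]
contact_force: [-1.8, -2.3, 8.3]
grip_width: 0.017
gripper_force: 58.3
t 18.9 tcp dicer [-54.7 120.7  89.7] yaw err -0.09 tilt [ 0. -0. -1.] F [-1.8 -2.3  8.3] w 0.017 g 58.3
clock: 19.52
tcp_pos: [0.3615, 0.2633, 0.0902]
orientation: [-0.733, 3.041, 0.0]
contact_force: [29.2, -6.4, -16.6]
grip_width: 0.0163
gripper_force: 59.5
t 19.52 tcp dicer [-53.2 122.3  90.2] yaw err -0.44 tilt [ 0.013  0.004 -1.   ] F [ 29.2  -6.4 -16.6] w 0.0163 g 59.5
```

The near lever is hard on its stop. Now the same check on the far lever.

```bash
python3 -m handwheel '[{"dp":[-0.006,-0.004,0],"delta_rot":[0,0,0]},{"dp":[-0.006,-0.004,0],"delta_rot":[0,0,0]},{"dp":[-0.006,-0.004,0],"delta_rot":[0,0,0]},{"dp":[-0.006,-0.004,-0.055],"delta_rot":[0,0,0]},{"dp":[-0.066,-0.007,-0.06],"delta_rot":[0,0,0]},{"dp":[-0.126,-0.007,-0.06],"delta_rot":[0,0,0]},{"dp":[-0.186,-0.007,-0.06],"delta_rot":[0,0,0]},{"dp":[-0.246,-0.007,-0.06],"delta_rot":[0,0,0]},{"dp":[-0.250,-0.007,-0.06],"delta_rot":[0,0,0]},{"dp":[-0.250,-0.007,-0.03],"delta_rot":[0,0,0]},{"dp":[-0.250,-0.007,0],"delta_rot":[0,0,0]},{"dp":[-0.250,-0.007,0],"delta_rot":[0,0,0]}]' 1; python3 -c "
from h import *
tool()"; python3 -m handwheel '[{"dp":[0,0,0],"delta_rot":[0,0,0]},{"dp":[0,0,0],"delta_rot":[0,0,0]},{"dp":[0,0,0],"delta_rot":[0,0,0]},{"dp":[0,0,0],"delta_rot":[0,0,0]},{"dp":[0,0,0],"delta_rot":[0,0,0]},{"dp":[0,0,0],"delta_rot":[0,0,0]}]' 0 60; python3 -c "
from h import *
tool()"; python3 -m handwheel '[{"dp":[-0.003,0.002,0],"delta_rot":[0,0,0]},{"dp":[-0.006,0.004,0],"delta_rot":[0,0,0]},{"dp":[-0.009,0.006,0],"delta_rot":[0,0,0]},{"dp":[-0.009,0.006,0],"delta_rot":[0,0,0]},{"dp":[-0.009,0.006,0],"delta_rot":[0,0,0]}]'; python3 -c "
from h import *
tool()"
```

```text
clock: 21.02
tcp_pos: [0.5743, 0.3728, 0.0864]
orientation: [0.747, -3.045, 0.003]
contact_force: [-0.2, -0.3, 0.2]
grip_width: 0.0851
gripper_force: 0.0
t 21.02 tcp dicer [ -54.6 -117.    86.4] yaw err 0.03 tilt [-0.005 -0.003 -1.   ] F [-0.2 -0.3  0.2] w 0.0851 g 0.0
clock: 21.78
tcp_pos: [0.5783, 0.3734, 0.09]
orientation: [-0.746, 3.05, -0.0]
contact_force: [-0.4, -3.0, 5.7]
grip_width: 0.0165
gripper_force: 58.7
t 21.77 tcp dicer [ -55.9 -120.8   90. ] yaw err -0.06 tilt [ 0.001  0.    -1.   ] F [-0.4 -3.   5.7] w 0.0165 g 58.7
clock: 22.4
tcp_pos: [0.5812, 0.3784, 0.0897]
orientation: [0.744, -3.046, 0.01]
contact_force: [-8.1, -12.2, 14.9]
grip_width: 0.0168
gripper_force: 58.7
t 22.4 tcp dicer [ -52.8 -125.8   89.7] yaw err -0.09 tilt [-0.005 -0.007 -1.   ] F [ -8.1 -12.2  14.9] w 0.0168 g 58.7
```

```bash
python3 -m handwheel '[{"dp":[-0.002,0.0015,0],"delta_rot":[0,0,0]},{"dp":[-0.004,0.003,0],"delta_rot":[0,0,0]},{"dp":[-0.004,0.003,0],"delta_rot":[0,0,0]}]'; python3 -c "
from h import *
tool()"; python3 -m handwheel '[{"dp":[0.009,-0.006,0],"delta_rot":[0,0,0]},{"dp":[0.009,-0.006,0],"delta_rot":[0,0,0]},{"dp":[0.009,-0.006,0],"delta_rot":[0,0,0]},{"dp":[0.009,-0.006,-0.055],"delta_rot":[0,0,0]},{"dp":[0.07,0.01,-0.06],"delta_rot":[0,0,0]},{"dp":[0.128,0.036,-0.06],"delta_rot":[0,0,0]},{"dp":[0.128,0.036,-0.06],"delta_rot":[0,0,0]},{"dp":[0.128,0.036,-0.06],"delta_rot":[0,0,0]}]' 1
python3 - <<'E'
from h import *
import pickle
tool()
fs={n:vision.grab_frame(n) for n in("scene","side","wrist")};pickle.dump(fs,open("f5.pkl","wb"))
def top(f,box):
    x0,y0,x1,y1=box;m=f["img"][y0:y1,x0:x1].max(2)<50
    p=np.argwhere(m);t=p[:,0].min();return p[p[:,0]<t+6][:,1].mean()+x0+.0, t+y0+1.0
for n,s,d in(("fk",(273,168,288,192),(277,190,289,206)),("nk",(366,210,381,236),(355,171,367,191))):
    a,b=top(fs["scene"],s),top(fs["side"],d);p,e=tri((fs["scene"],*a),(fs["side"],*b));print(n,np.round(a,1),np.round(b,1),dic(p).round(1))
E
```

```text
clock: 22.78
tcp_pos: [0.5817, 0.3788, 0.0894]
orientation: [0.737, -3.04, 0.017]
contact_force: [-16.7, -21.8, 25.7]
grip_width: 0.0165
gripper_force: 59.7
t 22.77 tcp dicer [ -52.7 -126.4   89.4] yaw err -0.29 tilt [-0.01  -0.014 -1.   ] F [-16.7 -21.8  25.7] w 0.0165 g 59.7
clock: 23.78
tcp_pos: [0.4551, 0.3616, 0.1494]
orientation: [-0.748, 3.05, 0.001]
contact_force: [-0.3, -1.2, 0.7]
grip_width: 0.0851
gripper_force: 0.0
t 23.77 tcp dicer [ -9.4  -6.2 149.4] yaw err 0.03 tilt [ 0.001  0.001 -1.   ] F [-0.3 -1.2  0.7] w 0.0851 g 0.0
fk [281.5 169. ] [282.1 196. ] [ -64.7 -121.3  114.2]
nk [373.2 216. ] [360.6 176. ] [-55.3 121.5 113.7]
```

```bash
python3 -m handwheel '[{"dp":[0.005,-0.0026,0.04],"delta_rot":[0,0,0]},{"dp":[0.005,-0.0026,0.08],"delta_rot":[0,0,0]},{"dp":[0.005,-0.0026,0.086],"delta_rot":[0,0,0]},{"dp":[0.005,-0.0026,0.086],"delta_rot":[0,0,0]}]' 1; python3 -m handwheel '[{"dp":[0,0,0],"delta_rot":[0,0,0]},{"dp":[0,0,0],"delta_rot":[0,0,0]},{"dp":[0,0,0],"delta_rot":[0,0,0]},{"dp":[0,0,0],"delta_rot":[0,0,0]},{"dp":[0,0,0],"delta_rot":[0,0,0]},{"dp":[0,0,0],"delta_rot":[0,0,0]}]' 0 50; python3 -c "
from h import *
tool()"; python3 -m handwheel '[{"dp":[0,0.004,-0.0015],"delta_rot":[0,0,0]},{"dp":[0,0.008,-0.0015],"delta_rot":[0,0,0]},{"dp":[0,0.011,-0.0015],"delta_rot":[0,0,0]},{"dp":[0,0.011,-0.0015],"delta_rot":[0,0,0]}]'; python3 -c "
from h import *
tool()"
```

```text
clock: 24.42
tcp_pos: [0.4523, 0.3562, 0.0633]
orientation: [-0.746, 3.051, 0.0]
contact_force: [0.4, 0.0, 0.7]
grip_width: 0.0853
gripper_force: 0.0
clock: 25.18
tcp_pos: [0.4514, 0.3562, 0.0635]
orientation: [-0.748, 3.051, 0.001]
contact_force: [-1.2, -0.3, 5.5]
grip_width: 0.0074
gripper_force: 50.6
t 25.18 tcp dicer [-12.4  -0.3  63.5] yaw err -0.02 tilt [ 0.  0. -1.] F [-1.2 -0.3  5.5] w 0.0074 g 50.6
clock: 25.68
tcp_pos: [0.446, 0.365, 0.064]
orientation: [0.746, -3.051, 0.002]
contact_force: [-0.4, -1.4, -2.6]
grip_width: 0.0078
gripper_force: 49.4
t 25.68 tcp dicer [-2.2  0.4 64. ] yaw err -0.06 tilt [-0.001 -0.001 -1.   ] F [-0.4 -1.4 -2.6] w 0.0078 g 49.4
```

```bash
python3 -m handwheel '[{"dp":[-0.001,0.002,0.0005],"delta_rot":[0,0,0]},{"dp":[-0.001,0.004,0.001],"delta_rot":[0,0,0]},{"dp":[-0.001,0.004,0.001],"delta_rot":[0,0,0]}]'; python3 -c "
from h import *
tool()"
python3 -m handwheel '[{"dp":[0,0.001,0],"delta_rot":[0,0,0]},{"dp":[0,0.002,0],"delta_rot":[0,0,0]},{"dp":[0,0.002,0],"delta_rot":[0,0,0]}]'; python3 -c "
from h import *
tool()"
```

```text
clock: 26.05
tcp_pos: [0.446, 0.3651, 0.0635]
orientation: [0.742, -3.05, 0.009]
contact_force: [-1.0, -11.9, 5.2]
grip_width: 0.0077
gripper_force: 50.6
t 26.05 tcp dicer [-2.1  0.3 63.5] yaw err -0.21 tilt [-0.001 -0.006 -1.   ] F [ -1.  -11.9   5.2] w 0.0077 g 50.6
clock: 26.42
tcp_pos: [0.4458, 0.3653, 0.0635]
orientation: [0.74, -3.05, 0.012]
contact_force: [0.6, -16.1, 7.2]
grip_width: 0.0074
gripper_force: 50.9
t 26.43 tcp dicer [-1.9  0.4 63.5] yaw err -0.29 tilt [-0.001 -0.008 -1.   ] F [  0.6 -16.1   7.2] w 0.0074 g 50.9
```

Seated at the fork jaws with a firm stop. Release the tab and start closing with the near lever.

```bash
python3 -m handwheel '[{"dp":[0,-0.004,-0.001],"delta_rot":[0,0,0]}]'; python3 -m handwheel '[{"dp":[0,0,0],"delta_rot":[0,0,0]},{"dp":[0,0,0],"delta_rot":[0,0,0]},{"dp":[0,0,0],"delta_rot":[0,0,0]},{"dp":[0,0,-0.045],"delta_rot":[0,0,0]},{"dp":[0,0,-0.085],"delta_rot":[0,0,0]},{"dp":[0.06,-0.026,-0.085],"delta_rot":[0,0,0]},{"dp":[0.122,-0.053,-0.085],"delta_rot":[0,0,0]},{"dp":[0.122,-0.053,-0.085],"delta_rot":[0,0,0]},{"dp":[0.122,-0.053,-0.055],"delta_rot":[0,0,0]},{"dp":[0.122,-0.053,-0.025],"delta_rot":[0,0,0]},{"dp":[0.122,-0.053,-0.025],"delta_rot":[0,0,0]}]' 1; python3 -c "
from h import *
tool()"; python3 -m handwheel '[{"dp":[0,0,0],"delta_rot":[0,0,0]},{"dp":[0,0,0],"delta_rot":[0,0,0]},{"dp":[0,0,0],"delta_rot":[0,0,0]},{"dp":[0,0,0],"delta_rot":[0,0,0]},{"dp":[0,0,0],"delta_rot":[0,0,0]},{"dp":[0,0,0],"delta_rot":[0,0,0]}]' 0 60; python3 -c "
from h import *
tool()"
```

```text
clock: 26.55
tcp_pos: [0.4461, 0.3651, 0.0641]
orientation: [0.743, -3.05, 0.005]
contact_force: [-1.9, -1.7, -4.7]
grip_width: 0.0078
gripper_force: 49.3
clock: 27.92
tcp_pos: [0.3619, 0.2645, 0.0883]
orientation: [0.748, -3.049, 0.002]
contact_force: [-0.7, 0.6, 0.8]
grip_width: 0.0854
gripper_force: 0.0
t 27.93 tcp dicer [-52.3 121.4  88.3] yaw err 0.0 tilt [-0.002 -0.002 -1.   ] F [-0.7  0.6  0.8] w 0.0854 g 0.0
clock: 28.68
tcp_pos: [0.3635, 0.2637, 0.0902]
orientation: [-0.745, 3.051, -0.001]
contact_force: [1.4, -4.3, 7.8]
grip_width: 0.0169
gripper_force: 58.4
t 28.68 tcp dicer [-53.8 120.4  90.2] yaw err -0.1 tilt [ 0.001 -0.001 -1.   ] F [ 1.4 -4.3  7.8] w 0.0169 g 58.4
```

```bash
python3 -m handwheel '[{"dp":[-0.007,-0.0047,0],"delta_rot":[0,0,0]},{"dp":[-0.0156,-0.0089,0],"delta_rot":[0,0,0]},{"dp":[-0.0246,-0.0118,0],"delta_rot":[0,0,0]},{"dp":[-0.0327,-0.0133,0],"delta_rot":[0,0,0]},{"dp":[-0.041,-0.0138,0],"delta_rot":[0,0,0]},{"dp":[-0.041,-0.0138,0],"delta_rot":[0,0,0]}]'; python3 -c "
from h import *
tool()"
```

```text
clock: 29.42
tcp_pos: [0.4039, 0.2697, 0.0898]
orientation: [0.747, -3.048, 0.004]
contact_force: [-5.9, -4.5, 12.5]
grip_width: 0.0166
gripper_force: 60.0
t 29.43 tcp dicer [-67.2  81.7  89.8] yaw err 0.01 tilt [-0.003 -0.003 -1.   ] F [-5.9 -4.5 12.5] w 0.0166 g 60.0
```

```bash
python3 -m handwheel '[{"dp":[0,0,0],"delta_rot":[0,0,0]},{"dp":[0,0,0],"delta_rot":[0,0,0]},{"dp":[0,0,0],"delta_rot":[0,0,0]},{"dp":[0,0,-0.055],"delta_rot":[0,0,0]},{"dp":[-0.06,0.004,-0.06],"delta_rot":[0,0,0]},{"dp":[-0.12,0.008,-0.06],"delta_rot":[0,0,0]},{"dp":[-0.18,0.012,-0.06],"delta_rot":[0,0,0]},{"dp":[-0.203,0.013,-0.06],"delta_rot":[0,0,0]},{"dp":[-0.203,0.013,-0.06],"delta_rot":[0,0,0]},{"dp":[-0.203,0.013,-0.03],"delta_rot":[0,0,0]},{"dp":[-0.203,0.013,0],"delta_rot":[0,0,0]},{"dp":[-0.203,0.013,0],"delta_rot":[0,0,0]}]' 1; python3 -c "
from h import *
tool()"; python3 -m handwheel '[{"dp":[0,0,0],"delta_rot":[0,0,0]},{"dp":[0,0,0],"delta_rot":[0,0,0]},{"dp":[0,0,0],"delta_rot":[0,0,0]},{"dp":[0,0,0],"delta_rot":[0,0,0]},{"dp":[0,0,0],"delta_rot":[0,0,0]},{"dp":[0,0,0],"delta_rot":[0,0,0]}]' 0 60; python3 -c "
from h import *
tool()"
```

```text
clock: 30.92
tcp_pos: [0.5766, 0.3749, 0.0871]
orientation: [0.746, -3.046, 0.004]
contact_force: [0.4, -0.3, 0.1]
grip_width: 0.0853
gripper_force: 0.0
t 30.93 tcp dicer [ -53.8 -120.    87.1] yaw err -0.02 tilt [-0.005 -0.004 -1.   ] F [ 0.4 -0.3  0.1] w 0.0853 g 0.0
clock: 31.68
tcp_pos: [0.5793, 0.3771, 0.0904]
orientation: [-0.747, 3.051, 0.001]
contact_force: [-1.9, 1.0, 6.2]
grip_width: 0.0166
gripper_force: 58.7
t 31.68 tcp dicer [ -53.1 -123.5   90.4] yaw err -0.02 tilt [ 0.     0.001 -1.   ] F [-1.9  1.   6.2] w 0.0166 g 58.7
```

```bash
python3 -m handwheel '[{"dp":[0.007,-0.0047,0],"delta_rot":[0,0,0]},{"dp":[0.0156,-0.0089,0],"delta_rot":[0,0,0]},{"dp":[0.0246,-0.0118,0],"delta_rot":[0,0,0]},{"dp":[0.0327,-0.0133,0],"delta_rot":[0,0,0]},{"dp":[0.041,-0.0138,0],"delta_rot":[0,0,0]},{"dp":[0.0493,-0.0135,0],"delta_rot":[0,0,0]},{"dp":[0.057,-0.0121,0],"delta_rot":[0,0,0]},{"dp":[0.057,-0.0121,0],"delta_rot":[0,0,0]}]'; python3 -c "
from h import *
tool()"; python3 -m handwheel '[{"dp":[0,0,0],"delta_rot":[0,0,0]},{"dp":[0,0,0],"delta_rot":[0,0,0]},{"dp":[0,0,0],"delta_rot":[0,0,0]},{"dp":[0,0,-0.055],"delta_rot":[0,0,0]},{"dp":[0.05,-0.001,-0.06],"delta_rot":[0,0,0]},{"dp":[0.10,-0.002,-0.06],"delta_rot":[0,0,0]},{"dp":[0.146,-0.002,-0.06],"delta_rot":[0,0,0]},{"dp":[0.146,-0.002,-0.06],"delta_rot":[0,0,0]},{"dp":[0.146,-0.002,-0.03],"delta_rot":[0,0,0]},{"dp":[0.146,-0.002,0],"delta_rot":[0,0,0]},{"dp":[0.146,-0.002,0],"delta_rot":[0,0,0]}]' 1; python3 -c "
from h import *
tool()"; python3 -m handwheel '[{"dp":[0,0,0],"delta_rot":[0,0,0]},{"dp":[0,0,0],"delta_rot":[0,0,0]},{"dp":[0,0,0],"delta_rot":[0,0,0]},{"dp":[0,0,0],"delta_rot":[0,0,0]},{"dp":[0,0,0],"delta_rot":[0,0,0]},{"dp":[0,0,0],"delta_rot":[0,0,0]}]' 0 60; python3 -c "
from h import *
tool()"
```

```text
clock: 32.67
tcp_pos: [0.5377, 0.3405, 0.0907]
orientation: [-0.742, 3.045, 0.003]
contact_force: [6.5, 3.2, -1.4]
grip_width: 0.0164
gripper_force: 59.7
t 32.67 tcp dicer [-66.3 -69.6  90.7] yaw err -0.16 tilt [ 0.007  0.004 -1.   ] F [ 6.5  3.2 -1.4] w 0.0164 g 59.7
clock: 34.05
tcp_pos: [0.4053, 0.2698, 0.088]
orientation: [0.746, -3.048, 0.003]
contact_force: [-1.0, -0.6, 0.9]
grip_width: 0.0852
gripper_force: 0.0
t 34.05 tcp dicer [-67.8  80.5  88. ] yaw err -0.03 tilt [-0.003 -0.002 -1.   ] F [-1.  -0.6  0.9] w 0.0852 g 0.0
clock: 34.8
tcp_pos: [0.406, 0.2708, 0.0903]
orientation: [-0.747, 3.051, 0.001]
contact_force: [-1.9, -0.2, 5.5]
grip_width: 0.0169
gripper_force: 58.4
t 34.8 tcp dicer [-67.2  79.4  90.3] yaw err -0.03 tilt [ 0.001  0.001 -1.   ] F [-1.9 -0.2  5.5] w 0.0169 g 58.4
```

```bash
python3 -m handwheel '[{"dp":[-0.0083,0.0005,0],"delta_rot":[0,0,0]},{"dp":[-0.0165,0.0022,0],"delta_rot":[0,0,0]},{"dp":[-0.0233,0.0041,0],"delta_rot":[0,0,0]},{"dp":[-0.029,0.0063,0],"delta_rot":[0,0,0]},{"dp":[-0.034,0.009,0],"delta_rot":[0,0,0]},{"dp":[-0.034,0.009,0],"delta_rot":[0,0,0]},{"dp":[-0.034,0.009,0],"delta_rot":[0,0,0]}]'; python3 -c "
from h import *
tool()"
```

```text
clock: 35.67
tcp_pos: [0.4322, 0.2882, 0.0898]
orientation: [0.742, -3.049, 0.011]
contact_force: [-1.9, -15.0, 13.7]
grip_width: 0.0164
gripper_force: 58.7
t 35.67 tcp dicer [-63.9  48.1  89.8] yaw err -0.18 tilt [-0.002 -0.008 -1.   ] F [ -1.9 -15.   13.7] w 0.0164 g 58.7
```

```bash
python3 -m handwheel '[{"dp":[-0.003,0,0],"delta_rot":[0,0,0]},{"dp":[-0.005,0,0],"delta_rot":[0,0,0]},{"dp":[-0.005,0,0],"delta_rot":[0,0,0]}]'; python3 -c "
from h import *
tool()"
python3 -m handwheel '[{"dp":[0.006,-0.004,0],"delta_rot":[0,0,0]},{"dp":[0.006,-0.004,0],"delta_rot":[0,0,0]},{"dp":[0.006,-0.004,0],"delta_rot":[0,0,0]},{"dp":[0.006,-0.004,-0.055],"delta_rot":[0,0,0]},{"dp":[-0.05,-0.006,-0.06],"delta_rot":[0,0,0]},{"dp":[-0.108,-0.006,-0.06],"delta_rot":[0,0,0]},{"dp":[-0.108,-0.006,-0.06],"delta_rot":[0,0,0]},{"dp":[-0.108,-0.006,-0.03],"delta_rot":[0,0,0]},{"dp":[-0.108,-0.006,0],"delta_rot":[0,0,0]},{"dp":[-0.108,-0.006,0],"delta_rot":[0,0,0]}]' 1; python3 -c "
from h import *
tool()"
```

```text
clock: 36.05
tcp_pos: [0.435, 0.291, 0.0897]
orientation: [0.744, -3.046, 0.011]
contact_force: [-5.5, -14.1, 16.6]
grip_width: 0.0163
gripper_force: 59.2
t 36.05 tcp dicer [-62.7  44.3  89.7] yaw err -0.1 tilt [-0.004 -0.008 -1.   ] F [ -5.5 -14.1  16.6] w 0.0163 g 59.2
clock: 37.3
tcp_pos: [0.5323, 0.3398, 0.0871]
orientation: [0.747, -3.046, 0.003]
contact_force: [0.6, -0.1, 1.0]
grip_width: 0.0855
gripper_force: 0.0
t 37.3 tcp dicer [-64.5 -64.5  87.1] yaw err -0.0 tilt [-0.005 -0.003 -1.   ] F [ 0.6 -0.1  1. ] w 0.0855 g 0.0
```

```bash
python3 - <<'E'
from h import *
import pickle
fs={n:vision.grab_frame(n) for n in("scene","side","wrist")};pickle.dump(fs,open("f6.pkl","wb"))
xv=np.array([np.cos(ANG),np.sin(ANG)]);yv=np.array([-xv[1],xv[0]])
for n in("scene","side"):
    f=fs[n];m=(f["img"].max(2)<50).astype(np.uint8)
    k,l,s,c=cv2.connectedComponentsWithStats(m)
    for i in range(1,k):
        if 20<s[i][4]<2500 and 150<s[i][1]<240 and 250<s[i][0]<400: print(n,s[i],c[i].round(1))
    for q,x,y,z in(("nk",-62,53,.117),("nk.2",-66,65.5,.117),("fk",-66,-66,.117),("tab",4,-1,.079)):
        w=O+x/1000*xv+y/1000*yv; print(n,q,"exp top",np.round(proj(f,[*w,z]),1))
E
python3 -m handwheel '[{"dp":[0,0,0],"delta_rot":[0,0,0]},{"dp":[0,0,0],"delta_rot":[0,0,0]},{"dp":[0,0,0],"delta_rot":[0,0,0]},{"dp":[0,0,0],"delta_rot":[0,0,0]},{"dp":[0,0,0],"delta_rot":[0,0,0]},{"dp":[0,0,0],"delta_rot":[0,0,0]}]' 0 60; python3 -c "
from h import *
tool()"
```

```text
scene [344 200   8  19 126] [347.4 208.4]
scene [298 217  16  14 117] [305.8 224.1]
scene nk exp top [346.2 200.7]
scene nk.2 exp top [352.4 202. ]
scene fk exp top [301.3 179.2]
scene tab exp top [305.5 221.1]
side [337 179   6  14  70] [339.3 185.1]
side [294 188   6  16  79] [296.8 195.4]
side [328 205  12   9  77] [333.5 208.9]
side [361 204  27  11  94] [374.1 209.5]
side nk exp top [338.8 178.9]
side nk.2 exp top [341.8 177.5]
side fk exp top [299.8 188. ]
side tab exp top [333.9 205.5]
clock: 38.2
tcp_pos: [0.5357, 0.3394, 0.09]
orientation: [-0.745, 3.051, -0.002]
contact_force: [0.8, -4.4, 5.7]
grip_width: 0.0163
gripper_force: 58.6
t 38.2 tcp dicer [-66.3 -67.3  90. ] yaw err -0.12 tilt [ 0.001 -0.001 -1.   ] F [ 0.8 -4.4  5.7] w 0.0163 g 58.6
```

```bash
python3 -m handwheel '[{"dp":[0.006,0.0015,0],"delta_rot":[0,0,0]},{"dp":[0.010,0.003,0],"delta_rot":[0,0,0]},{"dp":[0.014,0.0045,0],"delta_rot":[0,0,0]},{"dp":[0.019,0.007,0],"delta_rot":[0,0,0]},{"dp":[0.023,0.008,0],"delta_rot":[0,0,0]},{"dp":[0.023,0.008,0],"delta_rot":[0,0,0]},{"dp":[0.023,0.008,0],"delta_rot":[0,0,0]}]'; python3 -c "
from h import *
tool()"
```

```text
clock: 39.08
tcp_pos: [0.5162, 0.3344, 0.0902]
orientation: [-0.736, 3.046, -0.004]
contact_force: [14.2, -6.8, -3.1]
grip_width: 0.016
gripper_force: 60.5
t 39.08 tcp dicer [-61.8 -47.7  90.2] yaw err -0.38 tilt [ 0.008 -0.001 -1.   ] F [14.2 -6.8 -3.1] w 0.016 g 60.5
```

```bash
python3 -m handwheel '[{"dp":[0.004,0.001,0],"delta_rot":[0,0,0]},{"dp":[0.006,0.001,0],"delta_rot":[0,0,0]},{"dp":[0.006,0.001,0],"delta_rot":[0,0,0]}]' - 80; python3 -c "
from h import *
tool()"
python3 -m handwheel '[{"dp":[-0.008,-0.005,0],"delta_rot":[0,0,0]},{"dp":[-0.008,-0.005,0],"delta_rot":[0,0,0]},{"dp":[-0.008,-0.005,0],"delta_rot":[0,0,0]},{"dp":[-0.008,-0.005,-0.055],"delta_rot":[0,0,0]},{"dp":[0.04,-0.006,-0.06],"delta_rot":[0,0,0]},{"dp":[0.094,-0.006,-0.06],"delta_rot":[0,0,0]},{"dp":[0.094,-0.006,-0.06],"delta_rot":[0,0,0]},{"dp":[0.094,-0.006,-0.03],"delta_rot":[0,0,0]},{"dp":[0.094,-0.006,0],"delta_rot":[0,0,0]},{"dp":[0.094,-0.006,0],"delta_rot":[0,0,0]}]' 1
python3 - <<'E'
from h import *
import pickle
tool()
fs={n:vision.grab_frame(n) for n in("scene","side","wrist")};pickle.dump(fs,open("f7.pkl","wb"))
xv=np.array([np.cos(ANG),np.sin(ANG)]);yv=np.array([-xv[1],xv[0]])
for n in("scene","side"):
    f=fs[n];m=(f["img"].max(2)<50).astype(np.uint8)
    k,l,s,c=cv2.connectedComponentsWithStats(m)
    for i in range(1,k):
        if 20<s[i][4]<2500 and 150<s[i][1]<240 and 250<s[i][0]<400: print(n,s[i],c[i].round(1))
    for q,x,y,z in(("nk",-62,53,.117),("fk",-62,-53,.117),("fk.2",-66,-66,.117),("tab home",5,0,.079)):
        w=O+x/1000*xv+y/1000*yv; print(n,q,"exp top",np.round(proj(f,[*w,z]),1))
E
```

```text
clock: 39.45
tcp_pos: [0.5111, 0.3335, 0.0902]
orientation: [-0.739, 3.044, -0.002]
contact_force: [15.9, -4.0, -6.6]
grip_width: 0.0143
gripper_force: 75.6
t 39.45 tcp dicer [-60.2 -42.8  90.2] yaw err -0.27 tilt [ 0.01   0.001 -1.   ] F [15.9 -4.  -6.6] w 0.0143 g 75.6
clock: 40.7
tcp_pos: [0.423, 0.2863, 0.0879]
orientation: [0.747, -3.048, 0.003]
contact_force: [0.1, -0.1, 0.6]
grip_width: 0.0855
gripper_force: 0.0
t 40.7 tcp dicer [-61.3  57.1  87.9] yaw err 0.01 tilt [-0.003 -0.002 -1.   ] F [ 0.1 -0.1  0.6] w 0.0855 g 0.0
scene [301 181   7  19 110] [304.3 190. ]
scene [344 200   8  19 117] [347.3 208.5]
scene [297 217  16  15 116] [304.9 224.3]
scene nk exp top [346.2 200.7]
scene fk exp top [304.9 182.2]
scene fk.2 exp top [301.3 179.2]
scene tab home exp top [305.6 221.5]
side [288 161  19  12  55] [296.6 166.5]
side [337 179   6  14  77] [339.5 185.2]
side [302 188   6  15  74] [304.9 194.7]
side [328 205  12   9  76] [333.6 209.1]
side [361 204  27  11  95] [374.2 209.5]
side nk exp top [338.8 178.9]
side fk exp top [304.9 187.5]
side fk.2 exp top [299.8 188. ]
side tab home exp top [334.4 205.6]
```

The far lever matches its closed position. The near knob reads about 3 mm short, so I'll press it home with shut fingers from outside.

```bash
python3 -m handwheel '[{"dp":[0,0,-0.055],"delta_rot":[0,0,0]},{"dp":[0.030,-0.001,-0.055],"delta_rot":[0,0,0]},{"dp":[0.030,-0.001,-0.055],"delta_rot":[0,0,0]},{"dp":[0.030,-0.001,-0.055],"delta_rot":[0,0,0]},{"dp":[0.030,-0.001,-0.055],"delta_rot":[0,0,0]},{"dp":[0.030,-0.001,-0.03],"delta_rot":[0,0,0]},{"dp":[0.030,-0.001,0],"delta_rot":[0,0,0]},{"dp":[0.024,-0.001,0],"delta_rot":[0,0,0]},{"dp":[0.018,-0.001,0],"delta_rot":[0,0,0]},{"dp":[0.014,-0.001,0],"delta_rot":[0,0,0]},{"dp":[0.014,-0.001,0],"delta_rot":[0,0,0]}]' 0 40; python3 -c "
from h import *
tool()"; python3 -m handwheel '[{"dp":[-0.003,0,0],"delta_rot":[0,0,0]},{"dp":[-0.006,0,0],"delta_rot":[0,0,0]},{"dp":[-0.006,0,0],"delta_rot":[0,0,0]}]'; python3 -c "
from h import *
tool()"
```

```text
clock: 42.22
tcp_pos: [0.4102, 0.2791, 0.0896]
orientation: [0.747, -3.047, 0.001]
contact_force: [-7.6, -0.7, -1.9]
grip_width: 0.0002
gripper_force: 3.4
t 42.23 tcp dicer [-61.8  71.8  89.6] yaw err 0.01 tilt [-0.004 -0.002 -1.   ] F [-7.6 -0.7 -1.9] w 0.0002 g 3.4
clock: 42.6
tcp_pos: [0.4109, 0.2795, 0.0892]
orientation: [0.746, -3.037, 0.006]
contact_force: [-21.4, -8.3, 14.4]
grip_width: -0.0
gripper_force: 11.3
t 42.6 tcp dicer [-61.8  71.1  89.2] yaw err 0.05 tilt [-0.013 -0.007 -1.   ] F [-21.4  -8.3  14.4] w -0.0 g 11.3
```

```bash
python3 -m handwheel '[{"dp":[0.008,0,0],"delta_rot":[0,0,0]},{"dp":[0.010,0,-0.055],"delta_rot":[0,0,0]},{"dp":[-0.04,0,-0.06],"delta_rot":[0,0,0]},{"dp":[-0.10,0,-0.06],"delta_rot":[0,0,0]},{"dp":[-0.155,0,-0.06],"delta_rot":[0,0,0]},{"dp":[-0.155,0,-0.06],"delta_rot":[0,0,0]},{"dp":[-0.155,0,-0.03],"delta_rot":[0,0,0]},{"dp":[-0.155,0,0],"delta_rot":[0,0,0]},{"dp":[-0.146,0,0],"delta_rot":[0,0,0]},{"dp":[-0.137,0,0],"delta_rot":[0,0,0]},{"dp":[-0.133,0,0],"delta_rot":[0,0,0]},{"dp":[-0.133,0,0],"delta_rot":[0,0,0]}]'; python3 -c "
from h import *
tool()"; python3 -m handwheel '[{"dp":[0.003,0,0],"delta_rot":[0,0,0]},{"dp":[0.004,0,0],"delta_rot":[0,0,0]},{"dp":[0.004,0,0],"delta_rot":[0,0,0]}]'; python3 -c "
from h import *
tool()"
```

```text
clock: 44.1
tcp_pos: [0.5412, 0.3462, 0.0927]
orientation: [-0.743, 3.038, 0.007]
contact_force: [14.2, 6.7, -13.2]
grip_width: 0.0001
gripper_force: 8.1
t 44.1 tcp dicer [-62.9 -75.3  92.7] yaw err -0.07 tilt [ 0.013  0.008 -1.   ] F [ 14.2   6.7 -13.2] w 0.0001 g 8.1
clock: 44.48
tcp_pos: [0.541, 0.3461, 0.0932]
orientation: [-0.741, 3.031, 0.01]
contact_force: [24.3, 12.4, -19.8]
grip_width: 0.0001
gripper_force: 13.2
t 44.48 tcp dicer [-62.9 -75.1  93.2] yaw err -0.09 tilt [ 0.019  0.012 -1.   ] F [ 24.3  12.4 -19.8] w 0.0001 g 13.2
```

```bash
python3 -m handwheel '[{"dp":[-0.010,0,0],"delta_rot":[0,0,0]},{"dp":[-0.012,0,-0.055],"delta_rot":[0,0,0]},{"dp":[0.02,0,-0.11],"delta_rot":[0,0,0]},{"dp":[0.05,0,-0.14],"delta_rot":[0,0,0]},{"dp":[0.08,0,-0.14],"delta_rot":[0,0,0]},{"dp":[0.08,0,-0.14],"delta_rot":[0,0,0]}]'
python3 - <<'E'
from h import *
import pickle
tool()
fs={n:vision.grab_frame(n) for n in("scene","side","wrist")};pickle.dump(fs,open("f8.pkl","wb"))
xv=np.array([np.cos(ANG),np.sin(ANG)]);yv=np.array([-xv[1],xv[0]])
W=fs["wrist"];m=(W["img"].max(2)<45).astype(np.uint8)
k,l,s,c=cv2.connectedComponentsWithStats(m)
w=O+.005*xv;u,v=proj(W,[*w,.079]);print("tab exp",u,v)
i=[i for i in range(1,k) if abs(c[i]-[u,v]).max()<25 and s[i][4]>150]
for j in i:
    print(s[j],c[j]);p=np.argwhere(l==j)
    L=[];Rr=[]
    for r_ in range(s[j][1]+3,s[j][1]+s[j][3]-3):
        q=p[p[:,0]==r_][:,1];L.append(dic(onz(W,q.min(),r_,.079)));Rr.append(dic(onz(W,q.max(),r_,.079)))
    for A in(np.array(L),np.array(Rr)):print("yaw deg",-np.degrees(np.arctan(np.polyfit(A[:,1],A[:,0],1)[0])),"x",A[:,0].mean(),"y",A[:,1].mean())
f0=pickle.load(open("f0.pkl","rb"))["scene"]["img"]
for n,(x,y) in {"star":(335,283),"tape":(378,176),"cone1":(306,195),"cone2":(274,171),"ramekin":(42,338)}.items():
    d=np.abs(f0[y-10:y+10,x-12:x+12].astype(int)-fs["scene"]["img"][y-10:y+10,x-12:x+12]).mean();print(n,d.round(2))
for n,f,bx in(("scene",fs["scene"],0),("side",fs["side"],0)):
    m=(f["img"].max(2)<50).astype(np.uint8);k,l,s,c=cv2.connectedComponentsWithStats(m)
    print(n,[list(map(int,s[i])) for i in range(1,k) if 20<s[i][4]<2500 and 170<s[i][1]<230 and 290<s[i][0]<352])
E
```

```text
clock: 45.22
tcp_pos: [0.4596, 0.304, 0.2318]
orientation: [-0.747, 3.05, 0.002]
contact_force: [-0.1, 1.1, -0.1]
grip_width: -0.0002
gripper_force: 0.0
t 45.23 tcp dicer [-62.5  16.5 231.8] yaw err -0.01 tilt [ 0.001  0.002 -1.   ] F [-0.1  1.1 -0.1] w -0.0002 g 0.0
tab exp 395.56253212586324 193.34229448394944
[386 167  24  49 616] [395.21103896 192.84902597]
yaw deg -5.0348603470797135 x -1.650560805653161 y 2.1155433802443433
yaw deg 1.7791633610295379 x 13.588670648837782 y 2.1033413738578783
star 3.59
tape 4.01
cone1 28.2
cone2 4.37
ramekin 2.71
scene [[301, 181, 7, 19, 110], [342, 200, 8, 19, 119], [297, 218, 16, 14, 117]]
side [[336, 179, 6, 15, 73], [302, 188, 6, 15, 74], [328, 205, 12, 9, 76]]
```

```bash
python3 -c "
from bench import r
print(r.hand_in())"
```

```text
the job is handed in; nothing more can be done
None
```

The cassette is home against the seal bar with both levers pressed closed to their stops, handed in at about 45 s on the robot's clock; the grid's squareness is inferred from both forks holding its pins, and I didn't recheck the piping tip or spice jar.

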